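# Set the swing stop and press a pipe nipple into the V-blocks

### The arm

A 6-joint arm with a two-finger parallel gripper is mounted at the origin on the work surface. World frame = base frame: x ahead of the robot, y to its left, z up, the work surface at z = 0. Lengths are in m, angles in rad, forces in N, time in s.
With the tool pointing down it reaches from about 0.375 to 0.975 m from the base axis. Payload 3.8 kg.
Tool frame: the origin (TCP) lies on the centre line of the jaws, within the pads' length; the fingertips stand 22 mm ahead of it and the grasp point (between the pads) lies 3 mm ahead of it; z points along the fingers, x is the direction in which the jaws open and shut, and the axes are right-handed (so a half turn about z gives the same grasp; the last joint's range is limited). The gripper opens to 85 mm and grips with 20 to 120 N. Pads are 22 mm wide; open, the fingers measure 114 mm over their backs; the gripper's body (76 mm by 85 mm) begins 54 mm behind the grasp point. The pads swing forward as they close: fully open they stand 13 mm farther back than shut.
Start: joints at [1.104, 0.264, 1.604, -0, 1.274, -0.037], TCP at [0.281, 0.614, 0.215] pointing down, gripper open.
Joint ranges: [-2.63, 2.63], [-0.94, 2.18], [0.31, 2.57], [-1.31, 4.45], [0, 2.66], [-2.55, 2.55]. Speed limits (rad/s): [2.57, 2.57, 3.14, 3.14, 3.14, 3.14].

### API

Orientations are given as a rotation vector (axis times angle).
In Python, from workcell import bot, viewer gives the robot as it stands.
- The arm moves only by the tool move_arm, never from a script. Its argument "series" is text: rows parted by semicolons, each of 7 numbers parted by spaces: the turn, a rotation vector about the tool's x, y, z scaled (see below), then the shift along the tool's x, y, z scaled (see below), then the opening, from -1 (shut) to 1 (fully open). A call has exactly 8 rows; each row is the pose to reach, as a shift and turn from the pose commanded when the call began, along the tool's axes at that moment; what a row does not reach only later rows make up. The controller multiplies each number of a shift by 100 mm and each number of a turn by 120 degrees. A row lasts 1/10 s, in which the tool goes at most 50 mm and 8.59 degrees, less where a joint would pass 70% of its speed; a pose out of reach is approached as far as the arm can. A call with a number of a shift or a turn outside -1 to 1 is refused whole. A call with a gripper value outside its range is refused whole. The fingers move at their own pace and stop on an object; "squeeze" is the grip in N (left out, the last holds). Time passes only in rows, so rows that repeat a pose let the fingers close, or fill a call up. It gives the time, the measured TCP pose, the force and the opening at its end, in the units of the state.
- bot.read_state(): the state, without advancing time (a new reading comes with each control period).
- viewer.read_camera(name): name is "scene" or "top" or "wrist"; returns a dict with "pixels" (420x560x3 uint8, red, green, blue), "K" (3x3 intrinsics, pixels), "world_to_cam" (4x4, takes a point from world to camera coordinates); the wrist camera has in their place "mount" (4x4, takes a point from camera to tool coordinates, whose origin is the TCP and whose axes are the tool frame's). Camera axes: x right, y up, looking along -z (the intrinsics and any distortion apply to the point x, -y, -z); pixel columns grow to the right and rows downward; lengths in m; the calibration is good to about 2 mm. A picture is of the moment at which its call begins: read the wrist's pose just before it. There is no depth.
- bot.finish_job(): hands the job in, once; it reports no verdict.
The state is a dict: "time": time; "q": joint angles; "joint_vel": joint speeds; "joint_torque": joint torques, N m; "tool_pos": TCP position; "tcp_rot": TCP orientation; "wrist_force": force on the tool from outside, world axes, zero at the start; "torque": the same for the moment, N m; "width": opening from 0.0 (shut) to 1.0 (fully open).
Only numpy, scipy, OpenCV 4.12 (cv2) and the standard library are available. Lean on these libraries where they do the work, as an engineer would, in place of code of your own. Each camera call takes 0.05 s, during which the arm holds its last target.

### The job

Get the pipe nipple ready for marking off. First turn the black knob of the swing stop until its pointer stands on the white mark of the index disc; then take the pipe off its wooden rest and lay it in the pair of V-blocks with its end up against the stop pad, and finish while still holding it between the fingers, pressing it down with a steady 10 to 30 N so that it bears on both flanks of the Vs. Do not let go at the end, never ram the pipe into the Vs, and leave the other things on the bench where they are.

Things in the scene. Friction and masses are not known exactly. Their poses are not given: they have to be found in the camera images.
- vee_seat (a point): Where the pipe's middle lies when it is seated in both Vs, midway between the two V-blocks of the fixed jig, on the pipe's axis, 58 mm above the bench. y runs along the grooves towards the stop end, x across them, z up. With the stop on its mark the pad's centre is at x = 0, y = +85 mm from here, and a pipe touching it has its middle at y = 0
- stop_grip (a point): Point in the swing stop's black bar grip, on its vertical turning axis, 91 mm above the bench. The bar is 44 mm long (this point's x), 14 wide (y), 70 to 106 mm above the bench, on a thin neck; near it nothing is higher than 73 mm. The stop arm points along +x of this point, the pointer over the index disc along -x
- stop (a joint): Angle of the swing stop, rad: 0 with the pointer on the white mark (the arm then lies across the line of the grooves), positive anticlockwise seen from above, with the arm swung away from the V-blocks. Range -0.2 to 1.6; it stays where it is left (friction about 0.15 N m)
- stop_pad (a point): Centre of the upright steel stop pad at the end of the stop arm, 60 mm from the turning axis, at the height of the seated pipe's axis. The pad is 30 mm (point x) by 10 mm (point y, the contact thickness) by 30 mm tall. Its axes turn with the stop
- pipe_mid (a point): Centre of the loose grey pipe nipple, on its axis: 34 mm outside diameter, 160 mm long (this point's y), both ends alike and threaded, 0.3 to 0.42 kg. It starts level on a wooden rest, axis 47 mm above the bench. The rest's two bearers (38 mm high, 24 mm long, centred 55 mm either side of the middle) leave an 86 mm gap for the fingers over an 8 mm board
- flank_near: The flanks of both V-blocks on the jig's -x side: ground, oiled steel sloping 45 degrees, slippery (friction about 0.2); fixed to the jig, origin on the bench under vee_seat
- flank_far: The flanks of both V-blocks on the jig's +x side, likewise slippery; fixed to the jig, same origin
- pipe: The pipe itself; its origin and axes coincide with point pipe_mid
- carton: Bystander: closed cardboard carton 100 x 120 x 85 mm, origin at the centre of its underside
- paste_tin: Bystander: round tin of jointing paste, 72 mm across, 50 mm high, origin at the centre of its underside
- wrench: Bystander: wrench lying flat on the bench, left of and nearer the robot than the work, handle along its x
- tee: Bystander: brass tee fitting, about 64 x 54 x 36 mm, origin at its underside
- jig: Fixed marking-off jig, origin on the bench under vee_seat, same axes. Dark steel plate 150 (x) by 260 (y) by 12 mm; two steel V-blocks centred at y = -50 and +50 mm, each 30 long (y), 70 wide (x), top 58 mm above the bench, 90 degree V opening upward; 70 mm clear gap between them for the fingers. Index disc, radius 36, top 36 mm above the bench, at x = -60, y = +85 mm
There are look-alikes about, which are no part of the job. Of the things that look like the pipe, the middle-sized one is meant.

How it is judged:
On the way, in this order (a step that is already met when the one before it is completed fails the run):
1. the swing stop's pointer is turned onto the mark (within 5 degrees) while the pipe is still on its rest (value of joint stop between -0.09 and 0.09 rad and distance of pipe_mid from where it was at the start of the episode below 0.02 m), for 0.2 s.
2. the pipe lies in both Vs (horizontal distance between pipe_mid and vee_seat below 0.02 m and z of pipe_mid in the frame of vee_seat below 0.003 m and angle between the y axis of pipe_mid and the y axis of vee_seat, either way round below 0.05 rad), for 0.2 s.
At the end, for the whole second after the job is handed in: Pointer within 5 degrees of the mark; pipe at rest in both Vs (3 mm, 2.3 degrees), its end within 7 mm of the stop pad, held by the fingers with over 5 N and pressed on each flank with 5 to 50 N (its weight alone gives about 2.5 N) (value of joint stop between -0.09 and 0.09 rad and x of pipe_mid in the frame of vee_seat between -0.003 and 0.003 m and z of pipe_mid in the frame of vee_seat between -0.003 and 0.003 m and angle between the y axis of pipe_mid and the y axis of vee_seat, either way round below 0.04 rad and distance between pipe_mid and stop_pad below 0.092 m and contact force between pipe and flank_near between 5 and 50 N and contact force between pipe and flank_far between 5 and 50 N and contact force between the fingers and pipe above 5 N and linear speed of pipe below 0.01 m/s); the arm keeps its last pose, push and grip.
It fails at once if the pipe is rammed into the Vs: more than 90 N on a flank (contact force between pipe and flank_near above 90 N or contact force between pipe and flank_far above 90 N).
It fails at once if a bystander is moved by more than 30 mm (distance of any of carton, paste_tin, wrench, tee from where it was at the start of the episode above 0.03 m).
It also fails if it takes over 61 s, if anything falls off the work surface, if the arm or the gripper's body presses on something with over 40 N, if the wrist force passes 120 N, or if a joint passes its speed limit or range.

## Working session

There is one attempt and no reset: what is moved stays moved. The work goes in short steps, Python scripts to look and compute and a tool call to move; the robot and the scene stay as the last step left them, time stands still between calls to the robot, and variables do not carry over. Pictures are saved under pics/ and viewed, and the job is handed in when it is done.

Besides the shell and the picture viewer there is one more tool, called after ">>>" as name(argument=value, ...) on one line, values as JSON. move_arm: Moves the arm, as the interface text tells. Its arguments: {"type":"object","properties":{"series":{"type":"string"},"squeeze":{"type":"number"}},"required":["series"]}

```bash
mkdir -p pics; ls; python3 - <<'E'
from workcell import bot, viewer
import cv2, numpy as np
s=bot.read_state(); print({k:np.round(v,4) for k,v in s.items()})
for n in ["scene","top","wrist"]:
    c=viewer.read_camera(n); cv2.imwrite(f"pics/{n}0.png",c["pixels"][:,:,::-1])
    np.savez(f"{n}0.npz",**c); print(n,{k:np.round(v,3).tolist() if hasattr(v,'shape') else v for k,v in c.items() if k!="pixels"})
E
```

```text
pics
{'time': np.float64(0.0), 'q': array([ 1.1041e+00,  2.6480e-01,  1.6054e+00,  1.0000e-04,  1.2737e+00,
       -3.6900e-02]), 'joint_vel': array([-0.0011, -0.0005,  0.0007, -0.001 , -0.001 ,  0.0018]), 'joint_torque': array([-6.00000e-04, -5.15115e+01, -3.67309e+01,  1.00000e-04,
        1.29000e-02,  0.00000e+00]), 'tool_pos': array([0.2809, 0.6129, 0.2136]), 'tcp_rot': array([ 2.6431,  1.6961, -0.0031]), 'wrist_force': array([-0.2719,  0.3497, -0.6769]), 'torque': array([-0.0156,  0.0134,  0.0249]), 'width': np.float64(1.0037)}
scene {'K': [[505.73, 0.0, 275.456], [0.0, 505.73, 219.317], [0.0, 0.0, 1.0]], 'world_to_cam': [[-0.414, 0.91, -0.004, 0.299], [-0.69, -0.31, 0.654, 0.321], [0.594, 0.273, 0.756, -1.709], [0.0, 0.0, 0.0, 1.0]]}
top {'K': [[493.007, 0.0, 283.661], [0.0, 493.007, 209.943], [0.0, 0.0, 1.0]], 'world_to_cam': [[-0.013, -1.0, -0.002, -0.039], [0.984, -0.013, 0.175, -0.588], [-0.175, -0.0, 0.985, -1.244], [0.0, 0.0, 0.0, 1.0]]}
wrist {'K': [[291.291, 0.0, 282.501], [0.0, 291.291, 214.374], [0.0, 0.0, 1.0]], 'mount': [[1.0, -0.0, -0.001, -0.001], [-0.0, -0.956, -0.292, -0.076], [-0.001, 0.292, -0.956, -0.159], [0.0, 0.0, 0.0, 1.0]]}
```

View pics/top0.png

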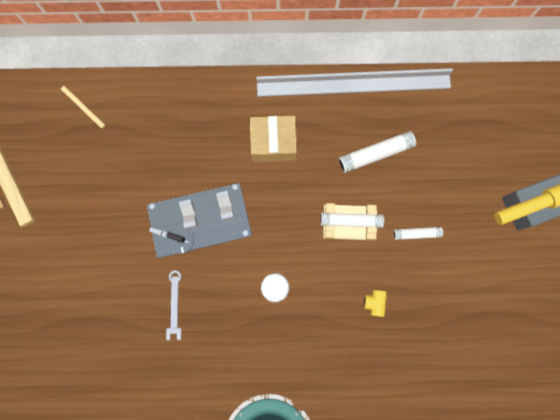

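View pics/scene0.png

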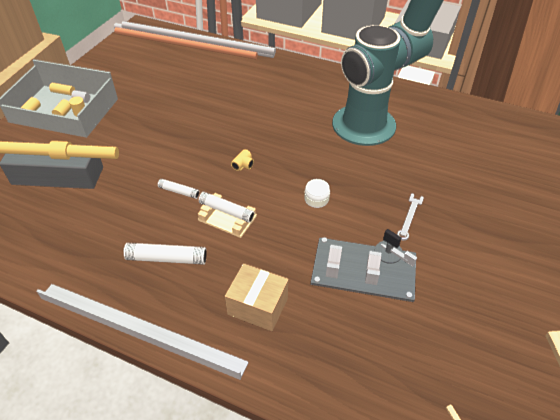

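View pics/wrist0.png

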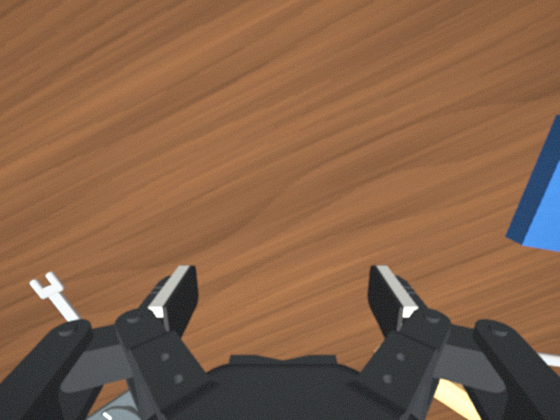

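```bash
cat > h.py <<'E'
import numpy as np, cv2
from scipy.spatial.transform import Rotation as R
def load(n,i=0): return dict(np.load(f"{n}{i}.npz"))
def cast(c,uv,z,W=None):
    K=c["K"]; W=c["world_to_cam"] if W is None else W
    out=[]
    for u,v in np.atleast_2d(uv):
        d=np.linalg.inv(K)@[u,v,1]; d=np.array([d[0],-d[1],-d[2]])
        Rm=W[:3,:3]; o=-Rm.T@W[:3,3]; d=Rm.T@d
        out.append(o+d*(z-o[2])/d[2])
    return np.array(out)
def proj(c,P,W=None):
    K=c["K"]; W=c["world_to_cam"] if W is None else W
    p=np.atleast_2d(P)@W[:3,:3].T+W[:3,3]; p=p*[1,-1,-1]; p=p@K.T
    return p[:,:2]/p[:,2:]
def wristW(c,s):
    T=np.eye(4);T[:3,:3]=R.from_rotvec(s["tcp_rot"]).as_matrix();T[:3,3]=s["tool_pos"]
    return np.linalg.inv(T@c["mount"])
E
python3 - <<'E'
from h import *
a=cv2.imread("pics/top0.png"); 
cv2.imwrite("pics/c1.png",cv2.resize(a[180:262,140:260],None,fx=6.6,fy=6.6,interpolation=cv2.INTER_CUBIC))
cv2.imwrite("pics/c2.png",cv2.resize(a[125:250,315:450],None,fx=4.8,fy=4.8,interpolation=cv2.INTER_CUBIC))
a=cv2.imread("pics/scene0.png"); 
cv2.imwrite("pics/c3.png",cv2.resize(a[215:305,305:425],None,fx=6.6,fy=6.6,interpolation=cv2.INTER_CUBIC))
cv2.imwrite("pics/c4.png",cv2.resize(a[170:270,120:270],None,fx=5,fy=5,interpolation=cv2.INTER_CUBIC))
E
```

```text
(no output)
```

View pics/c1.png

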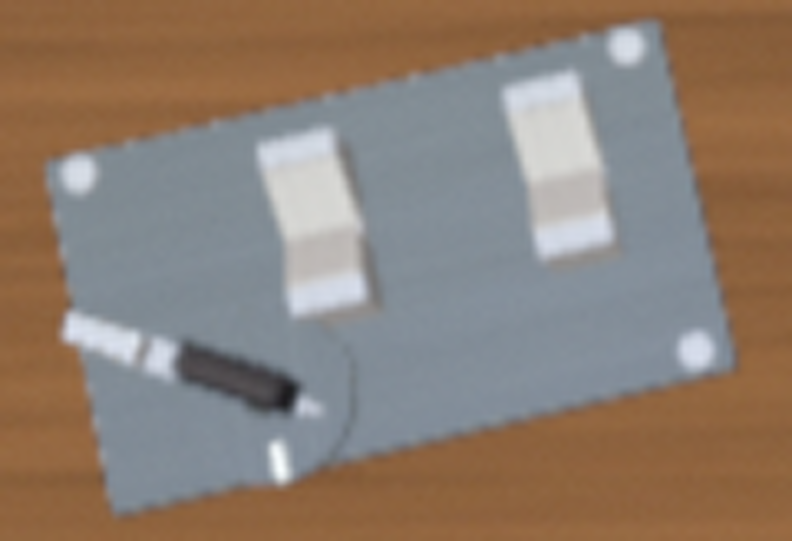

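View pics/c2.png

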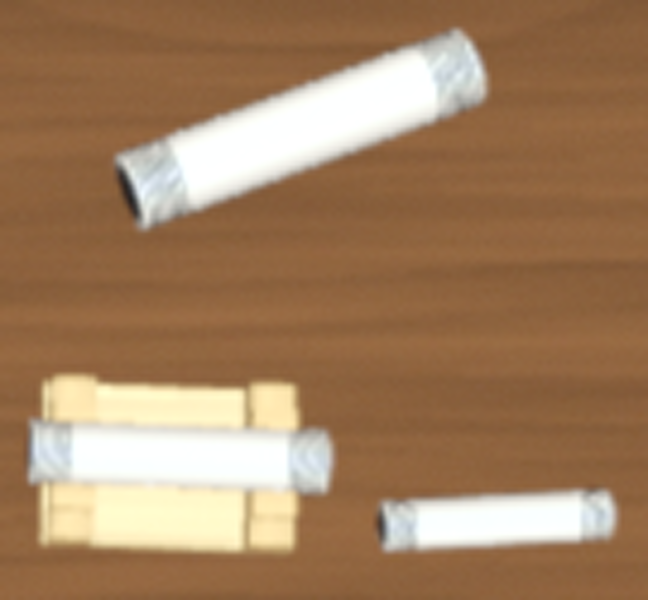

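View pics/c3.png

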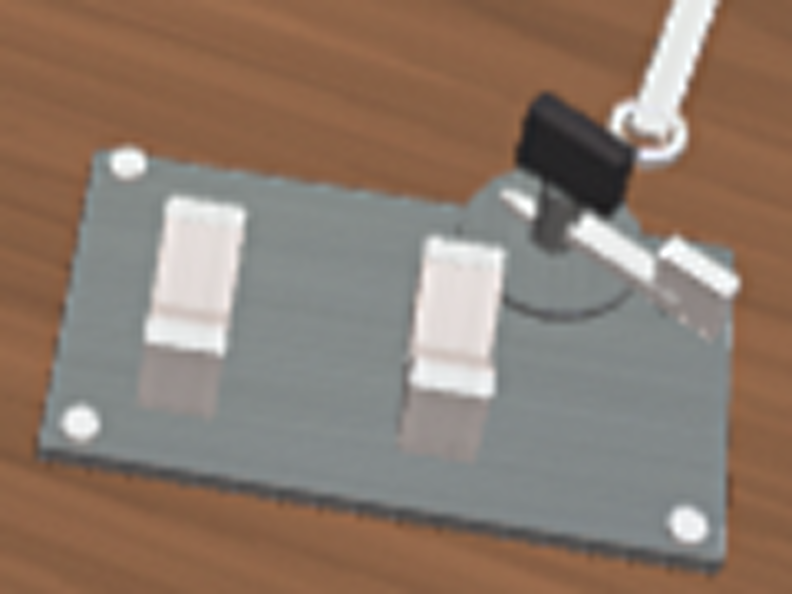

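View pics/c4.png

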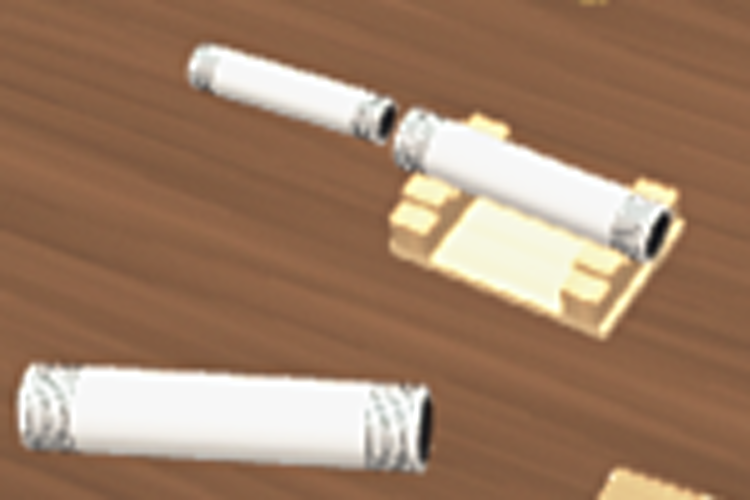

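```bash
python3 - <<'E'
from h import *
t=load("top");s=load("scene")
def fit(L,P): 
    a=L-L.mean(0);b=P[:,:2]-P[:,:2].mean(0)
    th=np.arctan2((a[:,0]*b[:,1]-a[:,1]*b[:,0]).sum(),(a*b).sum()); Rm=np.array([[np.cos(th),-np.sin(th)],[np.sin(th),np.cos(th)]])
    o=P[:,:2].mean(0)-Rm@L.mean(0); return o,th,np.abs(P[:,:2]-(o+L@Rm.T)).max()
L=np.array([[75,130],[75,-130],[-75,-130],[-75,130]])*1e-3
f=lambda q,o,k: np.array(q)/k-0.5+0.5/k+np.array(o)
ct=f([[46,160],[658,20],[735,370],[115,515]],(140,180),6.6)
print("jig top",fit(L,cast(t,ct,.012)))
cs=f([[718,565],[40,450],[98,150]],(305,215),6.6)
print("jig scene",fit(L[:3],cast(s,cs,.012)))
# pad/stop
print("disc mark top", cast(t,f([[278,462]],(140,180),6.6),.036))
print("grip top", cast(t,f([[182,345],[176,372],[298,385],[288,412]],(140,180),6.6),.106)) # rough
print("grip mid", cast(t,f([[236,375]],(140,180),6.6),.1))
print("pointer tip",cast(t,f([[318,406]],(140,180),6.6),.045))
# pipe: ends
print("pipe top", cast(t,f([[32,450],[333,461],[182,456]],(315,125),4.8),.055))
print("pipe scene", cast(s,f([[410,138],[655,232],[533,183]],(120,170),5),.052))
for n in (t,s): print(proj(n,[[.5,.1,.05]]))
E
```

```text
jig top (array([0.57087075, 0.18348992]), np.float64(0.21807276380176216), np.float64(0.0016889647042468425))
jig scene (array([0.57326656, 0.18508544]), np.float64(0.21778594976501386), np.float64(0.002852853494679952))
disc mark top [[0.48804056 0.22217113 0.036     ]]
grip top [[0.52597041 0.24496833 0.106     ]
 [0.51571396 0.24694467 0.106     ]
 [0.5101624  0.2007143  0.106     ]
 [0.49997186 0.20425931 0.106     ]]
grip mid [[0.51502738 0.22556352 0.1       ]]
pointer tip [[0.50915896 0.20496659 0.045     ]]
pipe top [[ 0.56307899 -0.14470293  0.055     ]
 [ 0.55484544 -0.30815742  0.055     ]
 [ 0.55868833 -0.22619383  0.055     ]]
pipe scene [[ 0.55998679 -0.30118194  0.052     ]
 [ 0.56648248 -0.14466342  0.052     ]
 [ 0.56185535 -0.22206828  0.052     ]]
[[227.67307826 243.84989641]]
[[344.0842385  227.72759403]]
```

```bash
cat >> h.py <<'E'
def fit(L,P): 
    a=L-L.mean(0);b=P[:,:2]-P[:,:2].mean(0)
    th=np.arctan2((a[:,0]*b[:,1]-a[:,1]*b[:,0]).sum(),(a*b).sum()); Rm=np.array([[np.cos(th),-np.sin(th)],[np.sin(th),np.cos(th)]])
    o=P[:,:2].mean(0)-Rm@L.mean(0); return o,th,np.abs(P[:,:2]-(o+L@Rm.T)).max()
f=lambda q,o,k: np.array(q)/k-0.5+0.5/k+np.array(o)
E
python3 - <<'E'
from h import *
t=load("top");s=load("scene")
L=np.array([[35,65],[35,35],[-35,35],[-35,65],[35,-35],[35,-65],[-35,-65],[-35,-35]])*1e-3
ct=f([[258,145],[333,128],[368,303],[292,317],[503,90],[577,72],[612,243],[540,258]],(140,180),6.6)
o1,th1,r=fit(L,cast(t,ct,.058));print(o1,th1,r)
cs=f([[493,397],[408,385],[428,237],[505,245],[222,355],[145,342],[170,198],[245,205]],(305,215),6.6)
o2,th2,r=fit(L,cast(s,cs,.058));print(o2,th2,r)
o=(o1+o2)/2;th=(th1+th2)/2
for l in [(-.06,.085),(-.09,.085),(0,.085)]:
    print(l,o+R.from_euler('z',th).as_matrix()[:2,:2]@l)
print(cast(s,f([[575,165]],(305,215),6.6),.09),cast(s,f([[540,100],[632,155]],(305,215),6.6),.106))
print("pad scene",cast(s,f([[700,267]],(305,215),6.6),.073),"pad top",cast(t,f([[100,335]],(140,180),6.6),.073))
E
```

```text
[0.59147308 0.15759415] 0.21811243585203838 0.0015437875010381186
[0.59366896 0.15843957] 0.22790221106432207 0.001668964985975796
(-0.06, 0.085) [0.51525792 0.22764217]
(-0.09, 0.085) [0.48600082 0.22100727]
(0, 0.085) [0.57377213 0.24091198]
[[0.52096182 0.22927887 0.09      ]] [[0.50923079 0.20947329 0.106     ]
 [0.52104945 0.24847056 0.106     ]]
pad scene [[0.53504029 0.28466991 0.073     ]] pad top [[0.53478045 0.28486754 0.073     ]]
```

```bash
python3 - <<'E'
from h import *
from workcell import bot
s=bot.read_state()
Rt=R.from_rotvec(s["tcp_rot"]); M=Rt.as_matrix(); print(M.round(3))
print("toolx yaw",np.arctan2(M[1,0],M[0,0]))
p=np.array([.515,.227,.0])-s["tool_pos"]
print("shift tool", (M.T@p).round(4))
E
```

```text
[[ 0.417  0.909 -0.001]
 [ 0.909 -0.417 -0.002]
 [-0.002 -0.    -1.   ]]
toolx yaw 1.1410764463207888
shift tool [-0.2531  0.3736  0.2143]
```

>>> move_arm(series="0 0 0 -0.2 0.3 0 0.5; 0 0 0 -0.4 0.6 0 0.3; 0 0 0 -0.66 0.98 0 0.2; 0 0 0.07 -0.66 0.98 0 0.2; 0 0 0.14 -0.66 0.98 0 0.2; 0 0 0.21 -0.66 0.98 0 0.2; 0 0 0.28 -0.66 0.98 0 0.2; 0 0 0.35 -0.66 0.98 0 0.2", squeeze=40)

```text
time: 0.95
tool_pos: [0.3427, 0.5124, 0.2144]
tcp_rot: [3.078, 0.627, -0.001]
wrist_force: [-0.6, 0.7, 0.6]
width: 0.6
```

```bash
cat > rel.py <<'E'
import sys
from h import *
from workcell import bot
def rel(target,yaw=None):
    s=bot.read_state();M=R.from_rotvec(s["tcp_rot"]).as_matrix()
    p=np.array(target)-s["tool_pos"]; print("t",round(float(s["time"]),2),"pos",s["tool_pos"].round(4),"zaxis",M[:,2].round(4),"yaw",round(float(np.arctan2(M[1,0],M[0,0])),4),"F",s["wrist_force"].round(1),"T",s["torque"].round(2),"w",round(float(s["width"]),3))
    print("units shift",(M.T@p*10).round(3))
    if yaw is not None:
        D=M.T@(R.from_euler('z',yaw)*R.from_matrix(np.diag([1.,-1,-1]))).as_matrix()
        print("units turn",(R.from_matrix(D).as_rotvec()/np.deg2rad(120)).round(4), "q",s["q"].round(2))
if __name__=="__main__":
    a=[float(x) for x in sys.argv[1:]]; rel(a[:3],a[3] if len(a)>3 else None)
E
python3 rel.py .515 .227 .16 -.335
```

```text
t 0.95 pos [0.3427 0.5124 0.2144] zaxis [-5.e-04 -7.e-04 -1.e+00] yaw 0.4017 F [-0.6  0.7  0.6] T [-0.02 -0.07  0.04] w 0.6
units shift [0.47  3.3   0.545]
units turn [3.000e-04 3.000e-04 3.518e-01] q [0.94 0.16 1.74 0.   1.25 0.54]
```

>>> move_arm(series="0 0 0 0.05 0.4 0 0.1; 0 0 0 0.1 0.7 0 0.1; 0 0 0 0.16 1 0 0.1; 0 0 0.07 0.16 1 0 0.1; 0 0 0.14 0.16 1 0 0.1; 0 0 0.21 0.16 1 0 0.1; 0 0 0.28 0.16 1 0 0.1; 0 0 0.35 0.16 1 0 0.1")

```text
time: 1.75
tool_pos: [0.397, 0.427, 0.2144]
tcp_rot: [3.098, -0.518, -0.001]
wrist_force: [-0.4, -0.8, 0.1]
width: 0.556
```

```bash
python3 rel.py .515 .227 .16 -.335
```

```text
t 1.75 pos [0.397  0.427  0.2144] zaxis [-6.e-04 -6.e-04 -1.e+00] yaw -0.3313 F [-0.4 -0.8  0.1] T [-0.06  0.02  0.03] w 0.556
units shift [1.766 1.507 0.545]
units turn [0.0003 0.0002 0.0018] q [0.78 0.09 1.81 0.   1.24 1.11]
```

>>> move_arm(series="0 0 0 0.25 0.22 0 0.1; 0 0 0 0.5 0.43 0 0.1; 0 0 0 0.75 0.64 0 0.1; 0 0 0 0.9 0.77 0 0.1; 0 0 0 0.9 0.77 0.1 0.1; 0 0 0 0.9 0.77 0.1 0.1; 0 0 0 0.9 0.77 0.1 0.1; 0 0 0 0.9 0.77 0.1 0.1")

```text
time: 2.55
tool_pos: [0.4574, 0.3264, 0.2047]
tcp_rot: [3.1, -0.507, -0.001]
wrist_force: [-0.3, -1.4, 0.2]
width: 0.549
```

>>> move_arm(series="0 0 0 0.25 0.22 0 0.1; 0 0 0 0.5 0.43 0 0.1; 0 0 0 0.7 0.6 0 0.1; 0 0 0 0.85 0.72 0 0.1; 0 0 0 0.87 0.74 0.1 0.1; 0 0 0 0.87 0.74 0.1 0.1; 0 0 0 0.87 0.74 0.1 0.1; 0 0 0 0.87 0.74 0.1 0.1")

```text
time: 3.35
tool_pos: [0.5161, 0.2287, 0.1948]
tcp_rot: [-3.1, 0.506, 0.001]
wrist_force: [0.4, 0.1, -0.3]
width: 0.546
```

```bash
python3 rel.py .515 .227 .103 -.335; cat > snap.py <<'E'
import sys
from h import *
from workcell import bot,viewer
i=sys.argv[1]
s=bot.read_state()
for n in sys.argv[2:]:
    c=viewer.read_camera(n); cv2.imwrite(f"pics/{n}{i}.png",c["pixels"][:,:,::-1])
    if n=="wrist": c["world_to_cam"]=wristW(c,s)
    np.savez(f"{n}{i}.npz",**c)
E
python3 snap.py 1 wrist
```

```text
t 3.35 pos [0.5161 0.2287 0.1948] zaxis [-4.e-04  2.e-04 -1.e+00] yaw -0.3237 F [ 0.4  0.1 -0.3] T [ 0.01 -0.03 -0.01] w 0.546
units shift [-0.004  0.02   0.918]
units turn [-0.      0.0002  0.0054] q [0.37 0.07 1.87 0.   1.21 0.7 ]
```

View pics/wrist1.png

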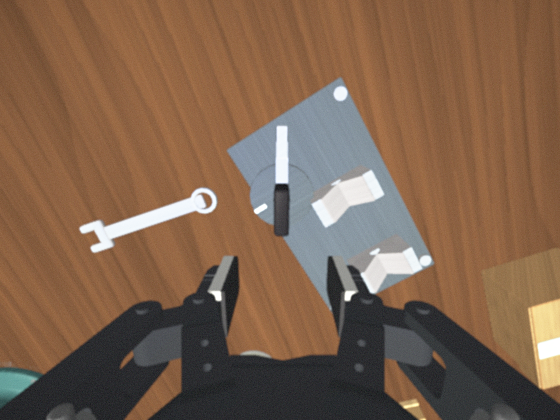

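```bash
python3 - <<'E'
from h import *
c=load("wrist",1)
print(cast(c,[[281,187],[281,234]],.106), cast(c,[[260.5,209]],.036), cast(c,[[282,130]],.073))
q=cast(c,[[281,187],[281,234]],.106);print(q.mean(0)); d=q[0]-q[1]; print(np.linalg.norm(d),np.arctan2(d[1],d[0]))
E
```

```text
[[0.52094845 0.25147458 0.106     ]
 [0.50711021 0.2103946  0.106     ]] [[0.48589753 0.22138629 0.036     ]] [[0.53662576 0.29565809 0.073     ]]
[0.51402933 0.23093459 0.106     ]
0.04334813739473124 1.2458744026555189
```

>>> move_arm(series="0 0 0 0 0 0.3 0.1; 0 0 0 0 0 0.6 0.1; 0 0 0 0 0 0.8 0.1; 0 0 0 0 0 0.92 0.1; 0 0 0 0 0 0.92 0.1; 0 0 0 0 0 0.92 -1; 0 0 0 0 0 0.92 -1; 0 0 0 0 0 0.92 -1", squeeze=40)

```text
time: 4.2
tool_pos: [0.5178, 0.2282, 0.1044]
tcp_rot: [-3.099, 0.508, -0.004]
wrist_force: [0.1, -0.5, -0.1]
width: 0.042
```

>>> move_arm(series="0 0 0 0 0 0 -1; 0 0 0 0 0 0 -1; 0 0 0 0 0 0 -1; 0 0 0 0 0 0 -1; 0 0 0 0 0 0 -1; 0 0 0 0 0 0 -1; 0 0 0 0 0 0 -1; 0 0 0 0 0 0 -1")

```text
time: 5.0
tool_pos: [0.5167, 0.2277, 0.1028]
tcp_rot: [3.1, -0.508, -0.0]
wrist_force: [0.7, 0.5, 0.2]
width: 0.001
```

```bash
python3 rel.py .515 .228 .103 -1.349; python3 snap.py 2 wrist
```

```text
t 5.0 pos [0.5167 0.2277 0.1028] zaxis [-0. -0. -1.] yaw -0.325 F [0.7 0.5 0.2] T [ 0.06 -0.04  0.04] w 0.001
units shift [-0.017  0.003 -0.002]
units turn [0.     0.     0.4889] q [ 0.37  0.15  1.95 -0.    1.03  0.7 ]
```

View pics/wrist2.png

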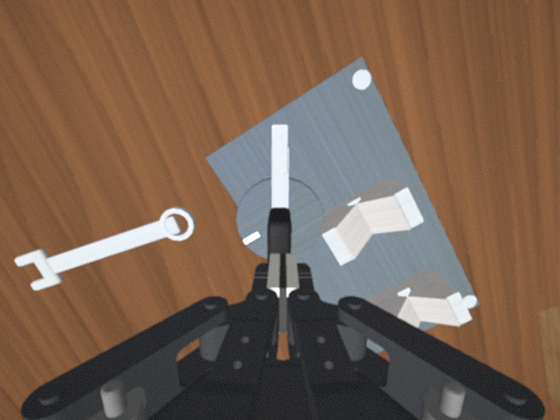

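```bash
python3 - <<'E'
from h import *
c=load("wrist",2); print(c["mount"], c["K"])
print(proj(c,[[.5167,.2277,.1028],[.5167,.2277,.081],[.515,.228,.106]]))
for z in (.09,.1,.106): print(z,cast(c,[[280,210],[280,252],[280,275]],z))
c=load("wrist",1); print(proj(c,[[.5161,.2287,.1948]]))
t=load("top"); print(proj(t,[[.515,.228,.1]]),proj(load("scene"),[[.515,.228,.1]]))
print(cast(c,[[260.5,209]],.036),cast(load("wrist",2),[[251,238]],.036))
E
```

```text
[[ 9.99999959e-01 -2.10226079e-04 -1.96005055e-04 -1.33677006e-03]
 [-2.58193121e-04 -9.56659618e-01 -2.91208361e-01 -7.37837506e-02]
 [-1.26290529e-04  2.91208400e-01 -9.56659632e-01 -1.58964083e-01]
 [ 0.00000000e+00  0.00000000e+00  0.00000000e+00  1.00000000e+00]] [[291.29084687   0.         282.50104825]
 [  0.         291.29084687 214.37372998]
 [  0.           0.           1.        ]]
[[284.67162778 255.10637359]
 [284.43574042 241.22641331]
 [281.79600042 257.832297  ]]
0.09 [[0.52176953 0.25161708 0.09      ]
 [0.51275319 0.22505812 0.09      ]
 [0.50745752 0.20945897 0.09      ]]
0.1 [[0.52277272 0.25431954 0.1       ]
 [0.51428118 0.22930649 0.1       ]
 [0.50929375 0.2146153  0.1       ]]
0.106 [[0.52337463 0.25594102 0.106     ]
 [0.51519798 0.2318555  0.106     ]
 [0.51039549 0.2177091  0.106     ]]
[[284.70697893 255.21672513]]
[[174.36081926 236.41758428]] [[392.53847479 235.21786495]]
[[0.48589753 0.22138629 0.036     ]] [[0.48573677 0.22179079 0.036     ]]
```

```bash
python3 snap.py 2 scene top; python3 - <<'E'
from h import *
a=cv2.imread("pics/scene2.png")[190:300,330:450];b=cv2.imread("pics/top2.png")[180:270,130:250]
cv2.imwrite("pics/c5.png",np.hstack([cv2.resize(a,(400,400)),cv2.resize(b,(400,400))]))
E
```

```text
(no output)
```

View pics/c5.png

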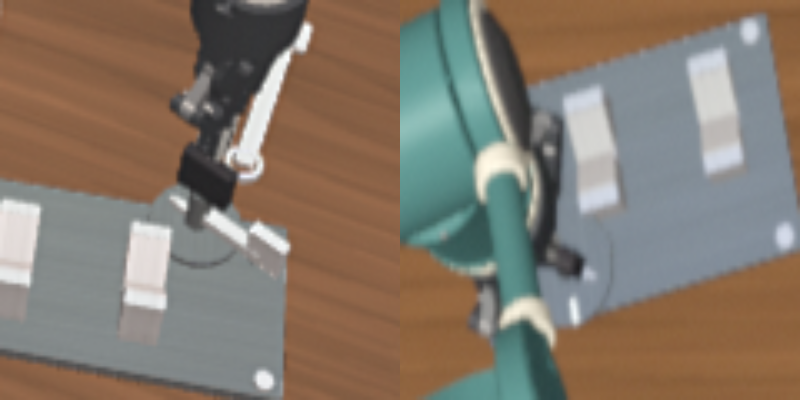

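```bash
python3 - <<'E'
from h import *
c=load("wrist",2); a=cv2.imread("pics/wrist2.png").copy()
k=6; b=cv2.resize(a[195:345,220:350],None,fx=k-2,fy=k-2,interpolation=cv2.INTER_CUBIC)
T=np.linalg.inv(c["world_to_cam"])@np.linalg.inv(c["mount"])
for z,col in ((-.02,(255,0,0)),(0,(0,255,0)),(.022,(0,0,255))):
    P=(T@[0,0,z,1])[:3]; u=(proj(c,P)[0]-[220,195]+.5)*4; cv2.circle(b,tuple(int(x) for x in u),4,col,-1)
cv2.imwrite("pics/c6.png",b)
E
```

```text
(no output)
```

View pics/c6.png

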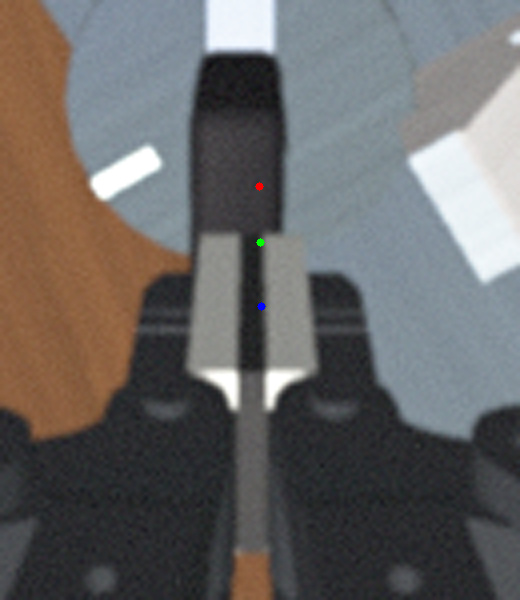

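```bash
python3 - <<'E'
from h import *
def tri(obs):
    A=[];b=[]
    for c,uv in obs:
        P0=cast(c,uv,0)[0];P1=cast(c,uv,.2)[0];d=(P1-P0)/np.linalg.norm(P1-P0);Q=np.eye(3)-np.outer(d,d);A.append(Q);b.append(Q@P0)
    x=np.linalg.lstsq(np.vstack(A),np.hstack(b),rcond=None)[0]
    return x.round(4),[ (proj(c,x)[0]-uv).round(1).tolist() for c,uv in obs]
t,s,w1,w2=load("top"),load("scene"),load("wrist",1),load("wrist",2)
# far (arm side) end of bar, top edge centre
print("armend",tri([(t,f([179,358],(140,180),6.6)),(s,f([632,153],(305,215),6.6))]))
print("armend",tri([(t,f([179,358],(140,180),6.6)),(s,f([632,153],(305,215),6.6)),(w1,[281.,187])]))
print("ptrend",tri([(t,f([293,398],(140,180),6.6)),(s,f([538,103],(305,215),6.6)),(w1,[281.,234])]))
print("ptrend",tri([(t,f([293,398],(140,180),6.6)),(s,f([538,103],(305,215),6.6))]))
for P in [(.5145,.228,.0808),(.5145,.228,.106)]: print(proj(load("scene",2),[P]),proj(load("top",2),[P]))
E
python3 - <<'E'
import cv2
a=cv2.imread("pics/scene2.png")[200:270,355:425];cv2.imwrite("pics/c7.png",cv2.resize(a,None,fx=8,fy=8,interpolation=cv2.INTER_CUBIC))
a=cv2.imread("pics/wrist1.png")[120:250,230:350];cv2.imwrite("pics/c8.png",cv2.resize(a,None,fx=4.5,fy=4.5,interpolation=cv2.INTER_CUBIC))
E
```

```text
armend (array([0.5207, 0.2471, 0.1061]), [[-0.5, 0.1], [-0.5, 0.0]])
armend (array([0.5205, 0.2486, 0.1044]), [[-0.9, 0.3], [-0.0, 0.6], [0.6, 2.9]])
ptrend (array([0.5056, 0.2067, 0.0979]), [[-1.0, 0.2], [-0.9, 0.2], [-0.2, 0.9]])
ptrend (array([0.5055, 0.2063, 0.0986]), [[-0.9, 0.3], [-1.0, -0.0]])
[[391.29468202 239.85883495]] [[176.0206976 237.5339193]]
[[393.00565981 233.55918154]] [[173.82483982 236.32324734]]
```

View pics/c7.png

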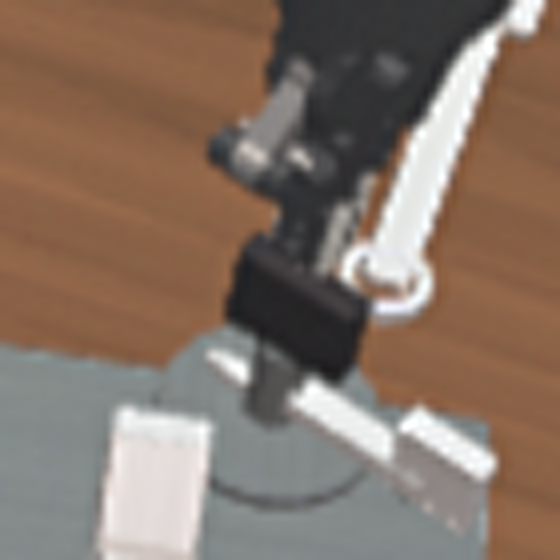

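View pics/c8.png

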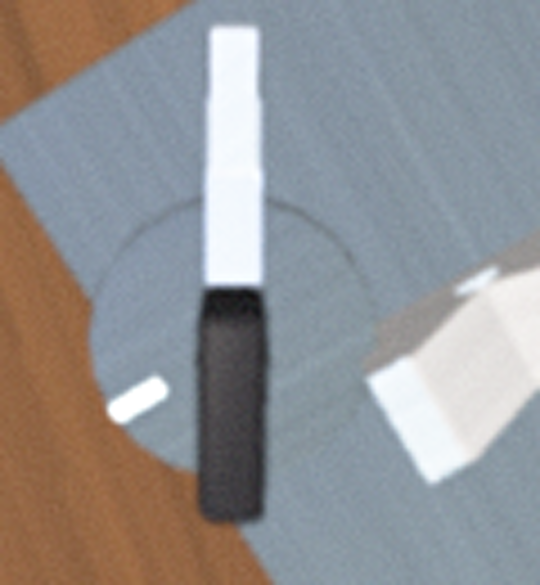

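```bash
python3 - <<'E'
from h import *
c=load("wrist",2)
T=np.linalg.inv(c["world_to_cam"])@np.linalg.inv(c["mount"])
for y in (-.011,0,.011):
  for z in (-.022,0,.01,.022,.035):
    print(y,z,[proj(c,(T@[x,y,z,1])[:3])[0].round(1).tolist() for x in (-.0425,0.,.0425)])
s=load("scene",2)
for z in (0,.022): 
  for x in (-.01,0,.01): print("scene",x,z,proj(s,(T@[x,0,z,1])[:3])[0].round(1))
a=cv2.imread("pics/wrist0.png")[250:350,130:430];cv2.imwrite("pics/c9.png",cv2.resize(a,None,fx=2.6,fy=2.6,interpolation=cv2.INTER_CUBIC))
E
```

```text
-0.011 -0.022 [[202.1, 253.7], [285.0, 253.7], [368.0, 253.8]]
-0.011 0 [[212.1, 237.9], [284.7, 237.9], [357.4, 237.9]]
-0.011 0.01 [[215.8, 231.9], [284.6, 232.0], [353.4, 232.0]]
-0.011 0.022 [[219.8, 225.6], [284.5, 225.6], [349.2, 225.6]]
-0.011 0.035 [[223.6, 219.5], [284.4, 219.5], [345.1, 219.5]]
0 -0.022 [[203.8, 273.0], [285.0, 273.0], [366.2, 273.0]]
0 0 [[213.3, 255.1], [284.7, 255.1], [356.0, 255.2]]
0 0.01 [[217.0, 248.4], [284.6, 248.4], [352.2, 248.4]]
0 0.022 [[220.8, 241.1], [284.4, 241.1], [348.1, 241.2]]
0 0.035 [[224.5, 234.2], [284.3, 234.2], [344.1, 234.2]]
0.011 -0.022 [[205.4, 291.5], [284.9, 291.5], [364.4, 291.5]]
0.011 0 [[214.6, 271.7], [284.6, 271.8], [354.7, 271.8]]
0.011 0.01 [[218.1, 264.2], [284.5, 264.3], [351.0, 264.3]]
0.011 0.022 [[221.8, 256.2], [284.4, 256.2], [347.0, 256.2]]
0.011 0.035 [[225.4, 248.5], [284.3, 248.5], [343.2, 248.5]]
scene -0.01 0 [394.7 232.7]
scene 0 0 [392.4 234.9]
scene 0.01 0 [390.1 237.2]
scene -0.01 0.022 [393.2 238.2]
scene 0 0.022 [390.9 240.4]
scene 0.01 0.022 [388.7 242.7]
```

View pics/c9.png

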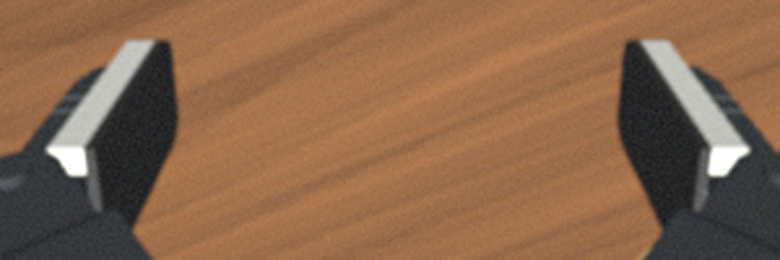

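>>> move_arm(series="0 0 0 0 0 0 0.1; 0 0 0 0 0 0 0.1; 0 0 0 0 0 0 0.1; 0 0 0 0 0 0 0.1; 0 0 0 0 0 0 0.1; 0 0 0 0 0 0 0.1; 0 0 0 0 0 0 0.1; 0 0 0 0 0 0 0.1")

```text
time: 5.95
tool_pos: [0.5167, 0.2277, 0.1029]
tcp_rot: [3.1, -0.508, -0.0]
wrist_force: [-0.0, 0.3, 0.4]
width: 0.552
```

```bash
python3 rel.py .515 .228 .103 -.33; python3 snap.py 3 scene wrist; python3 - <<'E'
from h import *
a=cv2.imread("pics/scene3.png")[190:270,345:425];a=cv2.resize(a,None,fx=7,fy=7,interpolation=cv2.INTER_CUBIC)
w=load("wrist",3);s=load("scene",3)
T=np.linalg.inv(w["world_to_cam"])@np.linalg.inv(w["mount"])
for sx in (-.0234,.0234):
  for z,col in ((-.022,(255,0,0)),(0,(0,255,0)),(.022,(0,0,255))):
    u=(proj(s,(T@[sx,0,z,1])[:3])[0]-[345,190]+.5)*7; cv2.circle(a,tuple(int(x) for x in u),4,col,-1)
cv2.imwrite("pics/c10.png",a)
E
```

```text
t 5.95 pos [0.5167 0.2277 0.1029] zaxis [-0. -0. -1.] yaw -0.325 F [-0.   0.3  0.4] T [ 0.   -0.01  0.01] w 0.552
units shift [-0.017  0.003 -0.001]
units turn [0.     0.     0.0024] q [ 0.37  0.15  1.95 -0.    1.03  0.7 ]
```

View pics/c10.png

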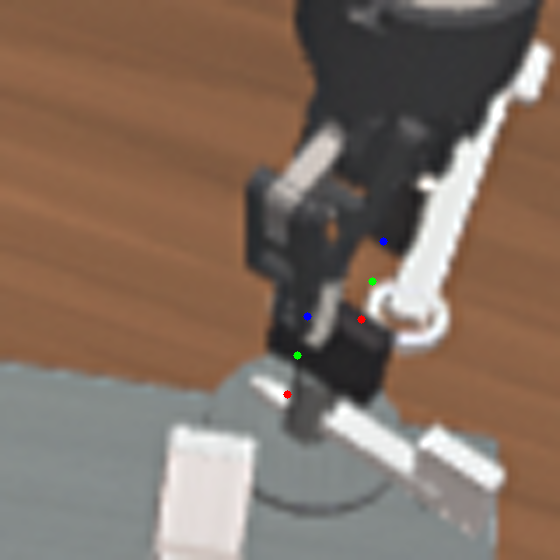

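View pics/wrist3.png

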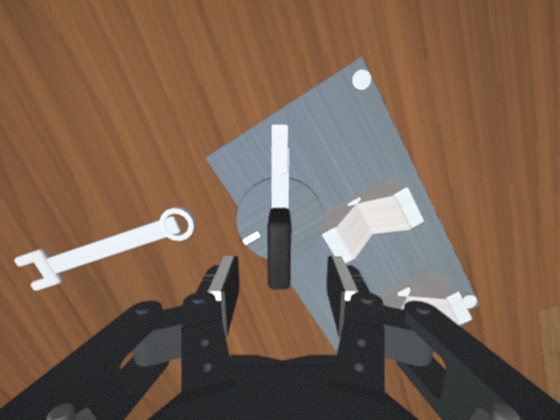

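>>> move_arm(series="0 0 0 -0.01 0 0.1 0.1; 0 0 0 -0.01 0 0.2 0.1; 0 0 0 -0.01 0 0.25 0.1; 0 0 0 -0.01 0 0.25 0.1; 0 0 0 -0.01 0 0.25 0.1; 0 0 0 -0.01 0 0.25 0.1; 0 0 0 -0.01 0 0.25 0.1; 0 0 0 -0.01 0 0.25 0.1")

```text
time: 6.85
tool_pos: [0.5161, 0.2282, 0.0783]
tcp_rot: [-3.1, 0.508, -0.001]
wrist_force: [-2.1, -0.5, 1.2]
width: 0.55
```

```bash
python3 rel.py .515 .228 .103 -.33; python3 snap.py 4 scene wrist; python3 - <<'E'
from h import *
a=cv2.imread("pics/scene4.png")[190:270,345:425];a=cv2.resize(a,None,fx=6,fy=6,interpolation=cv2.INTER_CUBIC)
b=cv2.imread("pics/wrist4.png")[150:350,200:370];b=cv2.resize(b,None,fx=2,fy=2.4,interpolation=cv2.INTER_CUBIC)
cv2.imwrite("pics/c11.png",np.hstack([a,b[:480,:320]]))
E
```

```text
t 6.85 pos [0.5161 0.2282 0.0783] zaxis [ 7.e-04  3.e-04 -1.e+00] yaw -0.3251 F [-2.1 -0.5  1.2] T [0.04 0.02 0.01] w 0.55
units shift [-0.01   0.005 -0.247]
units turn [-0.0002 -0.0003  0.0023] q [0.37 0.18 1.97 0.   0.99 0.7 ]
```

View pics/c11.png

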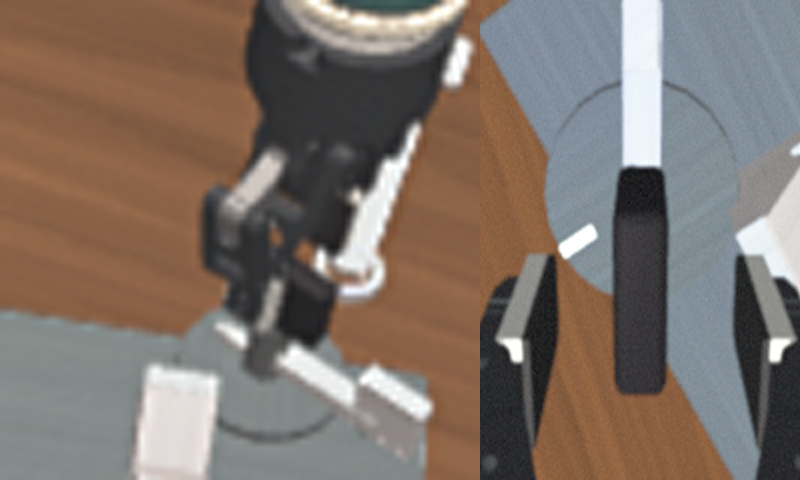

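>>> move_arm(series="0 0 0 0 0 0.03 -0.3; 0 0 0 0 0 0.03 -1; 0 0 0 0 0 0.03 -1; 0 0 0 0 0 0.03 -1; 0 0 0 0 0 0.03 -1; 0 0 0 0 0 0.03 -1; 0 0 0 0 0 0.03 -1; 0 0 0 0 0 0.03 -1", squeeze=40)

```text
time: 7.75
tool_pos: [0.5146, 0.2282, 0.0747]
tcp_rot: [3.1, -0.509, -0.003]
wrist_force: [-5.6, 2.0, 2.6]
width: 0.15
```

```bash
python3 rel.py .515 .228 .103 -1.349; python3 snap.py 5 scene wrist; python3 - <<'E'
from h import *
a=cv2.imread("pics/scene5.png")[190:270,345:425];a=cv2.resize(a,None,fx=6,fy=6,interpolation=cv2.INTER_CUBIC)
b=cv2.imread("pics/wrist5.png")[150:350,200:370];b=cv2.resize(b,None,fx=2,fy=2.4,interpolation=cv2.INTER_CUBIC)
cv2.imwrite("pics/c12.png",np.hstack([a,b[:480,:320]]))
E
```

```text
t 7.75 pos [0.5146 0.2282 0.0747] zaxis [-0.0022  0.     -1.    ] yaw -0.3253 F [-5.6  2.   2.6] T [ 0.26  0.83 -0.13] w 0.15
units shift [ 0.004  0.001 -0.283]
units turn [0.0008 0.0008 0.4888] q [0.37 0.18 1.98 0.   0.98 0.7 ]
```

View pics/c12.png

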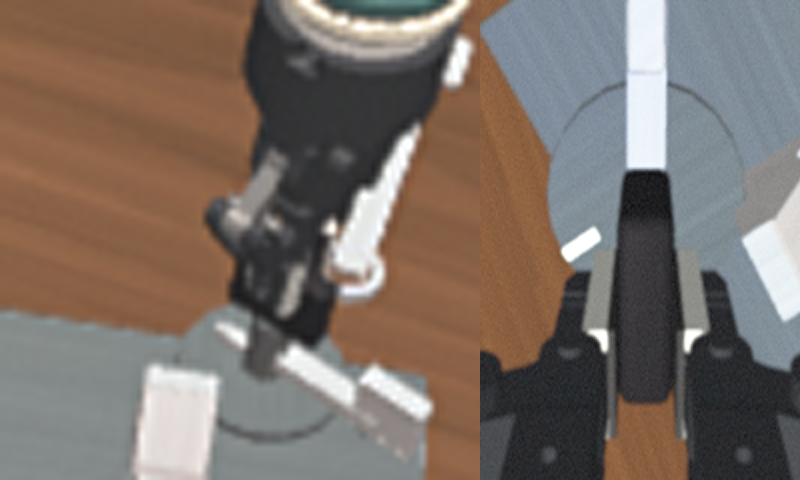

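>>> move_arm(series="0 0 0.06 0 0 0 -1; 0 0 0.12 0 0 0 -1; 0 0 0.18 0 0 0 -1; 0 0 0.24 0 0 0 -1; 0 0 0.3 0 0 0 -1; 0 0 0.36 0 0 0 -1; 0 0 0.42 0 0 0 -1; 0 0 0.48 0 0 0 -1")

```text
time: 8.65
tool_pos: [0.5143, 0.2284, 0.0747]
tcp_rot: [2.466, -1.944, -0.003]
wrist_force: [-6.3, 1.2, 2.9]
width: 0.153
```

>>> move_arm(series="0 0 0.008 0 0 0 -1; 0 0 0.008 0 0 0 -1; 0 0 0.008 0 0 0 -1; 0 0 0.008 0 0 0 -1; 0 0 0.008 0 0 0 -1; 0 0 0.008 0 0 0 -1; 0 0 0.008 0 0 0 -1; 0 0 0.008 0 0 0 -1")

```text
time: 9.45
tool_pos: [0.5143, 0.2284, 0.0746]
tcp_rot: [2.454, -1.959, -0.004]
wrist_force: [-5.8, 1.9, 3.5]
width: 0.153
```

```bash
python3 rel.py .515 .228 .075 -1.346; python3 snap.py 6 scene wrist; python3 - <<'E'
from h import *
a=cv2.imread("pics/scene6.png")[190:300,320:430];a=cv2.resize(a,(480,480),interpolation=cv2.INTER_CUBIC)
b=cv2.imread("pics/wrist6.png")[150:350,200:370];b=cv2.resize(b,None,fx=2,fy=2.4,interpolation=cv2.INTER_CUBIC)
cv2.imwrite("pics/c13.png",np.hstack([a,b[:480,:320]]))
E
```

```text
t 9.45 pos [0.5143 0.2284 0.0746] zaxis [-2.7e-03  2.0e-04 -1.0e+00] yaw -1.347 F [-5.8  1.9  3.5] T [0.35 0.9  0.01] w 0.153
units shift [ 0.005 -0.006 -0.004]
units turn [ 0.0012  0.0004 -0.0005] q [0.37 0.18 1.98 0.   0.98 1.72]
```

View pics/c13.png

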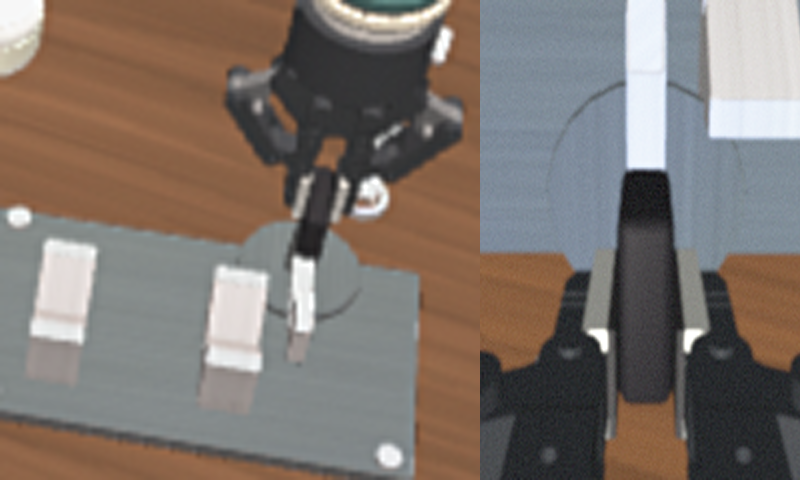

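View pics/wrist6.png

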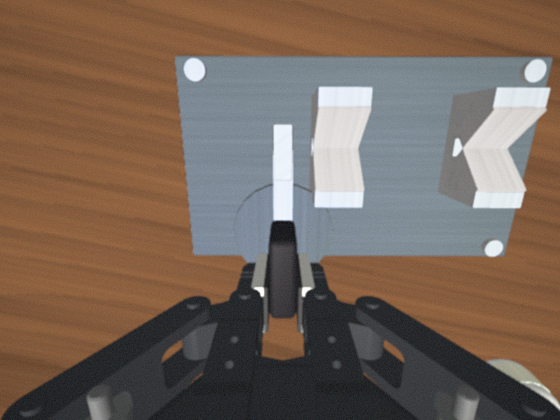

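>>> move_arm(series="0 0 0 0 0 0 0; 0 0 0 0 0 0 0; 0 0 0 0 0 0 0; 0 0 0 0 0 0 0; 0 0 0 0 0 -0.3 0; 0 0 0 0 0 -0.6 0; 0 0 0 0 0 -0.9 0; 0 0 0 0 0 -1 0")

```text
time: 10.35
tool_pos: [0.5182, 0.2288, 0.1788]
tcp_rot: [-2.451, 1.956, -0.006]
wrist_force: [0.6, -0.7, 0.2]
width: 0.501
```

```bash
python3 rel.py .56 -.224 .2 -.05; python3 snap.py 7 scene wrist
```

```text
t 10.35 pos [0.5182 0.2288 0.1788] zaxis [ 0.0063  0.0023 -1.    ] yaw -1.3472 F [ 0.6 -0.7  0.2] T [0.04 0.   0.01] w 0.501
units shift [ 4.508  0.595 -0.219]
units turn [-0.003  -0.0017 -0.6194] q [ 0.37  0.08  1.88 -0.    1.17  1.72]
```

View pics/wrist7.png

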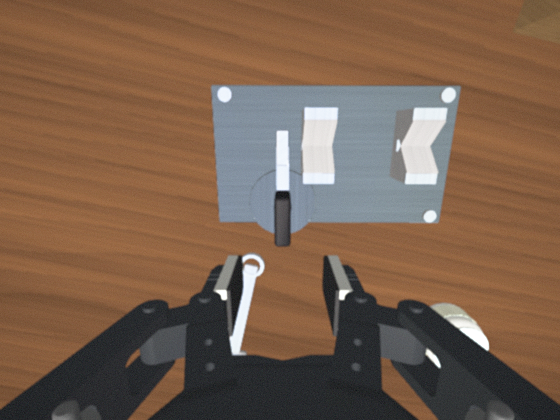

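>>> move_arm(series="0 0 -0.06 0.2 0 -0.1 0; 0 0 -0.12 0.4 0 -0.2 0.4; 0 0 -0.18 0.6 0.05 -0.22 0.4; 0 0 -0.24 0.8 0.1 -0.22 0.4; 0 0 -0.3 1 0.13 -0.22 0.4; 0 0 -0.36 1 0.13 -0.22 0.4; 0 0 -0.42 1 0.13 -0.22 0.4; 0 0 -0.48 1 0.13 -0.22 0.4")

```text
time: 11.25
tool_pos: [0.5239, 0.127, 0.1942]
tcp_rot: [3.096, -0.527, -0.006]
wrist_force: [0.4, 0.1, 0.1]
width: 0.7
```

```bash
python3 rel.py .56 -.224 .2 -.05
```

```text
t 11.25 pos [0.5239 0.127  0.1942] zaxis [-3.8e-03 -8.0e-04 -1.0e+00] yaw -0.3374 F [0.4 0.1 0.1] T [-0.01 -0.01 -0.01] w 0.7
units shift [ 1.502  3.193 -0.057]
units turn [ 0.0007  0.0017 -0.1372] q [ 0.19  0.02  1.92 -0.    1.21  0.53]
```

>>> move_arm(series="0 0 0 0.16 0.33 0 0.4; 0 0 0 0.32 0.66 0 0.4; 0 0 0 0.47 1 0 0.4; 0 0 -0.04 0.47 1 0 0.4; 0 0 -0.08 0.47 1 0 0.4; 0 0 -0.12 0.47 1 0 0.4; 0 0 -0.13 0.47 1 0 0.4; 0 0 -0.13 0.47 1 0 0.4")

```text
time: 12.05
tool_pos: [0.5351, 0.0177, 0.1951]
tcp_rot: [3.14, -0.111, -0.004]
wrist_force: [-1.0, -0.2, 0.3]
width: 0.7
```

```bash
python3 rel.py .56 -.224 .2 -.05
```

```text
t 12.05 pos [0.5351 0.0177 0.1951] zaxis [-0.0028  0.     -1.    ] yaw -0.0707 F [-1.  -0.2  0.3] T [-0.03  0.03 -0.02] w 0.7
units shift [ 0.419  2.393 -0.05 ]
units turn [ 0.0001  0.0013 -0.0099] q [-0.01  0.02  1.92 -0.    1.21  0.06]
```

>>> move_arm(series="0 0 0 0.07 0.33 0 0.4; 0 0 0 0.14 0.66 0 0.4; 0 0 0 0.2 1 0 0.4; 0 0 0 0.2 1 0 0.4; 0 0 -0.01 0.2 1 0 0.4; 0 0 -0.01 0.2 1 0 0.4; 0 0 -0.01 0.2 1 0 0.4; 0 0 -0.01 0.2 1 0 0.4")

```text
time: 12.85
tool_pos: [0.5489, -0.0825, 0.1968]
tcp_rot: [-3.141, 0.075, 0.0]
wrist_force: [-0.0, 0.1, 0.3]
width: 0.701
```

>>> move_arm(series="0 0 0 0.07 0.33 0 0.4; 0 0 0 0.14 0.66 0 0.4; 0 0 0 0.2 1 0 0.4; 0 0 0 0.2 1 0 0.4; 0 0 0 0.2 1 0 0.4; 0 0 0 0.2 1 0 0.4; 0 0 0 0.2 1 0 0.4; 0 0 0 0.2 1 0 0.4")

```text
time: 13.65
tool_pos: [0.5641, -0.1833, 0.197]
tcp_rot: [-3.141, 0.074, -0.0]
wrist_force: [-0.5, -0.1, -0.1]
width: 0.703
```

>>> move_arm(series="0 0 0 0 0.33 0 0.4; 0 0 0 0 0.66 0 0.4; 0 0 0 0 0.85 0 0.4; 0 0 0 0 0.85 0 0.4; 0 0 0 0 0.85 0 0.4; 0 0 0 0 0.85 0 0.4; 0 0 0 0 0.85 0 0.4; 0 0 0 0 0.85 0 0.4")

```text
time: 14.45
tool_pos: [0.5602, -0.2683, 0.1969]
tcp_rot: [-3.14, 0.075, -0.0]
wrist_force: [-0.2, -0.1, -0.1]
width: 0.698
```

```bash
python3 rel.py .56 -.224 .2 -.05;python3 snap.py 8 wrist
```

```text
t 14.45 pos [ 0.5602 -0.2683  0.1969] zaxis [ 0.e+00  2.e-04 -1.e+00] yaw -0.0476 F [-0.2 -0.1 -0.1] T [-0.01  0.    0.04] w 0.698
units shift [-0.023 -0.443 -0.031]
units turn [-0.0001 -0.      0.0012] q [-0.49  0.17  1.75  0.    1.22 -0.44]
```

View pics/wrist8.png

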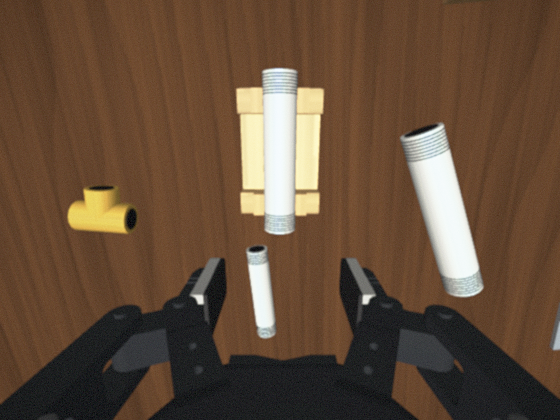

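```bash
python3 - <<'E'
from h import *
c=load("wrist",8); a=cv2.imread("pics/wrist8.png")
m=(cv2.cvtColor(a,cv2.COLOR_BGR2HSV)[...,1]<60)&(a.max(2)>110)
n,l,st,ce=cv2.connectedComponentsWithStats(m.astype(np.uint8))
i=l[150,280]; print(st[i],ce[i])
yy,xx=np.where(l==i)
for v in (80,120,150,200,225): q=xx[yy==v]; print(v,q.min(),q.max())
v0,v1=yy.min(),yy.max()
for z in (.047,.055,.064):
  P=cast(c,[[280.5,v0],[280,v1+1]],z); d=P[0]-P[1]; print(z,P.round(4),P.mean(0).round(4),np.linalg.norm(d).round(4),np.arctan2(d[1],d[0]))
E
```

```text
[ 247   67   51  168 6137] [276.05833469 148.5900277 ]
80 262 295
120 248 295
150 249 295
200 264 294
225 264 293
0.047 [[ 0.5629 -0.1402  0.047 ]
 [ 0.5539 -0.3123  0.047 ]] [ 0.5584 -0.2263  0.047 ] 0.1724 1.5182038582325768
0.055 [[ 0.5629 -0.1416  0.055 ]
 [ 0.5541 -0.3093  0.055 ]] [ 0.5585 -0.2254  0.055 ] 0.1679 1.5182038582325763
0.064 [[ 0.5629 -0.1432  0.064 ]
 [ 0.5543 -0.3058  0.064 ]] [ 0.5586 -0.2245  0.064 ] 0.1629 1.5182038582325768
```

```bash
python3 rel.py .558 -.2245 .1 -.0526
```

```text
t 14.5 pos [ 0.5602 -0.2685  0.197 ] zaxis [ 1.e-04  1.e-04 -1.e+00] yaw -0.0477 F [0.  0.3 0.1] T [-0.05  0.01 -0.  ] w 0.706
units shift [-0.043 -0.438  0.97 ]
units turn [-0.     -0.      0.0024] q [-0.49  0.17  1.74  0.    1.22 -0.44]
```

>>> move_arm(series="0 0 0.002 -0.04 -0.2 0.1 0.4; 0 0 0.002 -0.04 -0.44 0.3 0.4; 0 0 0.002 -0.04 -0.44 0.6 0.4; 0 0 0.002 -0.04 -0.44 0.9 0.4; 0 0 0.002 -0.04 -0.44 1 0.4; 0 0 0.002 -0.04 -0.44 1 0.4; 0 0 0.002 -0.04 -0.44 1 0.4; 0 0 0.002 -0.04 -0.44 1 0.4")

```text
time: 15.3
tool_pos: [0.5597, -0.2259, 0.099]
tcp_rot: [3.139, -0.083, 0.005]
wrist_force: [1.1, 0.7, 0.7]
width: 0.698
```

>>> move_arm(series="0 0 0 0 0 0.15 0.4; 0 0 0 0 0 0.3 0.4; 0 0 0 0 0 0.45 0.4; 0 0 0 0 0 0.6 0.4; 0 0 0 0 0 0.65 0.4; 0 0 0 0 0 0.65 0.4; 0 0 0 0 0 0.65 0.4; 0 0 0 0 0 0.65 0.4")

```text
time: 16.1
tool_pos: [0.5589, -0.2254, 0.0326]
tcp_rot: [3.14, -0.083, 0.002]
wrist_force: [0.1, -1.4, -0.3]
width: 0.695
```

```bash
python3 rel.py .558 -.2245 .0 -.0526;python3 snap.py 9 wrist scene;  python3 - <<'E'
from h import *
a=cv2.imread("pics/scene9.png")[150:270,165:285];a=cv2.resize(a,(480,480),interpolation=cv2.INTER_CUBIC)
b=cv2.imread("pics/wrist9.png")[150:400,200:370];b=cv2.resize(b,(320,480),interpolation=cv2.INTER_CUBIC)
cv2.imwrite("pics/c14.png",np.hstack([a,b]))
E
```

```text
t 16.1 pos [ 0.5589 -0.2254  0.0326] zaxis [ 1.3e-03 -6.0e-04 -1.0e+00] yaw -0.0528 F [ 0.1 -1.4 -0.3] T [0.02 0.02 0.01] w 0.695
units shift [-0.01  -0.009  0.326]
units turn [ 0.0003 -0.0006 -0.0001] q [-0.42  0.3   1.92  0.    0.92 -0.37]
```

View pics/c14.png

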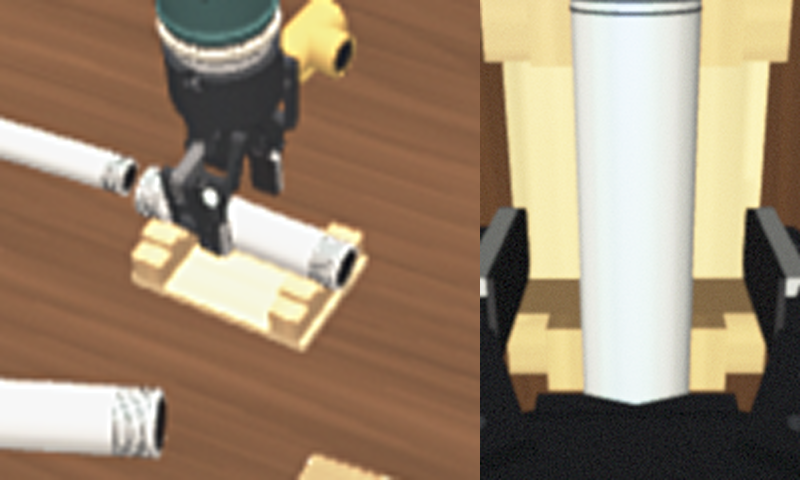

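```bash
python3 - <<'E'
from h import *
s=load("scene",9)
for x in (.03,.037):
  for z in (.02,.03,.04,.05,.06): print(x,z,((proj(s,[[.559+x,-.2254+dy,z] for dy in (-.011,.011)])-[165,150])*4).round(0).tolist())
E
```

```text
0.03 0.02 [[212.0, 276.0], [240.0, 286.0]]
0.03 0.03 [[211.0, 266.0], [239.0, 276.0]]
0.03 0.04 [[209.0, 257.0], [237.0, 267.0]]
0.03 0.05 [[208.0, 247.0], [236.0, 257.0]]
0.03 0.06 [[207.0, 237.0], [235.0, 247.0]]
0.037 0.02 [[207.0, 283.0], [235.0, 293.0]]
0.037 0.03 [[206.0, 273.0], [234.0, 283.0]]
0.037 0.04 [[204.0, 264.0], [233.0, 274.0]]
0.037 0.05 [[203.0, 254.0], [231.0, 264.0]]
0.037 0.06 [[202.0, 244.0], [230.0, 254.0]]
```

>>> move_arm(series="0 0 0 -0.01 -0.01 0.1 0.4; 0 0 0 -0.01 -0.01 0.2 0.4; 0 0 0 -0.01 -0.01 0.25 0.4; 0 0 0 -0.01 -0.01 0.25 0.4; 0 0 0 -0.01 -0.01 0.25 -1; 0 0 0 -0.01 -0.01 0.25 -1; 0 0 0 -0.01 -0.01 0.25 -1; 0 0 0 -0.01 -0.01 0.25 -1", squeeze=60)

```text
time: 17.0
tool_pos: [0.5578, -0.2243, 0.0074]
tcp_rot: [3.14, -0.083, 0.002]
wrist_force: [1.5, -0.1, 0.1]
width: 0.379
```

```bash
python3 rel.py .558 -.2245 .0 -.0526;python3 snap.py 10 wrist scene;  python3 - <<'E'
from h import *
a=cv2.imread("pics/scene10.png")[150:270,165:285];a=cv2.resize(a,(480,480),interpolation=cv2.INTER_CUBIC)
b=cv2.imread("pics/wrist10.png")[150:400,200:370];b=cv2.resize(b,(320,480),interpolation=cv2.INTER_CUBIC)
cv2.imwrite("pics/c15.png",np.hstack([a,b]))
E
```

```text
t 17.0 pos [ 0.5578 -0.2243  0.0074] zaxis [ 1.3e-03 -5.0e-04 -1.0e+00] yaw -0.0529 F [ 1.5 -0.1  0.1] T [ 0.01 -0.19  0.03] w 0.379
units shift [0.002 0.002 0.074]
units turn [ 0.0002 -0.0006 -0.0001] q [-0.42  0.33  1.94  0.    0.87 -0.37]
```

View pics/c15.png

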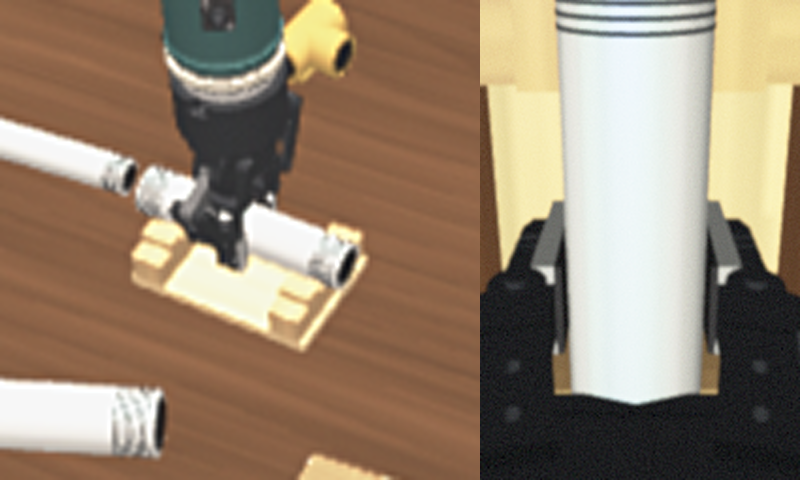

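>>> move_arm(series="0 0 0 0 0 -0.1 -1; 0 0 0 0 0 -0.25 -1; 0 0 0 0 0 -0.4 -1; 0 0 0 0 0 -0.55 -1; 0 0 0 0 0 -0.7 -1; 0 0 0 0 0 -0.85 -1; 0 0 0 0 0 -1 -1; 0 0 0 0 0 -1 -1")

```text
time: 17.9
tool_pos: [0.5594, -0.225, 0.1105]
tcp_rot: [3.138, -0.083, 0.008]
wrist_force: [0.5, 0.2, -3.7]
width: 0.38
```

```bash
python3 rel.py .59 .148 .107 .222
```

```text
t 17.9 pos [ 0.5594 -0.225   0.1105] zaxis [ 0.0053 -0.0024 -1.    ] yaw -0.0527 F [ 0.5  0.2 -3.7] T [-0.02 -0.08 -0.05] w 0.38
units shift [ 0.109 -3.741  0.027]
units turn [ 0.0014 -0.0024 -0.1312] q [-0.42  0.21  1.87 -0.    1.05 -0.37]
```

>>> move_arm(series="0 0 0 0.01 -0.2 0 -1; 0 0 0 0.02 -0.4 0 -1; 0 0 0 0.03 -0.6 0 -1; 0 0 0 0.04 -0.8 0 -1; 0 0 0 0.04 -1 0 -1; 0 0 0 0.04 -1 0 -1; 0 0 0 0.04 -1 0 -1; 0 0 0 0.04 -1 0 -1")

```text
time: 18.7
tool_pos: [0.5663, -0.1249, 0.1066]
tcp_rot: [3.14, -0.083, -0.001]
wrist_force: [0.3, 0.0, -4.6]
width: 0.38
```

>>> move_arm(series="0 0 0 0.01 -0.2 0 -1; 0 0 0 0.02 -0.4 0 -1; 0 0 0 0.03 -0.6 0 -1; 0 0 0 0.04 -0.8 0 -1; 0 0 0 0.04 -1 0 -1; 0 0 0 0.04 -1 0 -1; 0 0 0 0.04 -1 0 -1; 0 0 0 0.04 -1 0 -1")

```text
time: 19.5
tool_pos: [0.5757, -0.0258, 0.1068]
tcp_rot: [3.14, -0.084, -0.0]
wrist_force: [-1.0, -0.9, -4.4]
width: 0.382
```

>>> move_arm(series="0 0 0 0.01 -0.2 0 -1; 0 0 0 0.02 -0.4 0 -1; 0 0 -0.03 0.03 -0.6 0 -1; 0 0 -0.06 0.04 -0.8 0 -1; 0 0 -0.09 0.04 -1 0 -1; 0 0 -0.12 0.04 -1 0 -1; 0 0 -0.131 0.04 -1 0 -1; 0 0 -0.131 0.04 -1 0 -1")

```text
time: 20.3
tool_pos: [0.585, 0.074, 0.1068]
tcp_rot: [3.122, 0.345, -0.0]
wrist_force: [-0.2, -0.5, -3.7]
width: 0.381
```

```bash
python3 rel.py .5947 .1483 .09 .222
```

```text
t 20.3 pos [0.585  0.074  0.1068] zaxis [-2.e-04 -3.e-04 -1.e+00] yaw 0.2201 F [-0.2 -0.5 -3.7] T [0.05 0.01 0.02] w 0.381
units shift [ 0.256 -0.704  0.168]
units turn [ 0.0001  0.0001 -0.0009] q [ 0.08  0.19  1.9  -0.    1.05 -0.14]
```

>>> move_arm(series="0 0 0 0.1 -0.2 0 -1; 0 0 0 0.2 -0.4 0 -1; 0 0 0 0.256 -0.6 0 -1; 0 0 -0.001 0.256 -0.704 0.1 -1; 0 0 -0.001 0.256 -0.704 0.3 -1; 0 0 -0.001 0.256 -0.704 0.45 -1; 0 0 -0.001 0.256 -0.704 0.45 -1; 0 0 -0.001 0.256 -0.704 0.45 -1")

```text
time: 21.1
tool_pos: [0.5938, 0.1484, 0.0609]
tcp_rot: [3.122, 0.349, -0.003]
wrist_force: [-0.2, -0.4, -3.7]
width: 0.383
```

```bash
python3 rel.py .5947 .1483 .04 .222; python3 snap.py 11 wrist scene top;  python3 - <<'E'
from h import *
a=cv2.imread("pics/scene11.png")[190:310,300:430];a=cv2.resize(a,(520,480),interpolation=cv2.INTER_CUBIC)
b=cv2.imread("pics/top11.png")[160:270,130:260];b=cv2.resize(b,(280,237),interpolation=cv2.INTER_CUBIC)
b=np.vstack([b,np.zeros((243,280,3),np.uint8)])
cv2.imwrite("pics/c16.png",np.hstack([a,b]))
E
```

```text
t 21.1 pos [0.5938 0.1484 0.0609] zaxis [-2.e-03 -6.e-04 -1.e+00] yaw 0.2227 F [-0.2 -0.4 -3.7] T [ 0.02  0.02 -0.02] w 0.383
units shift [0.01  0.003 0.209]
units turn [0.0001 0.001  0.0003] q [ 0.2   0.28  1.88 -0.    0.98 -0.02]
```

View pics/c16.png

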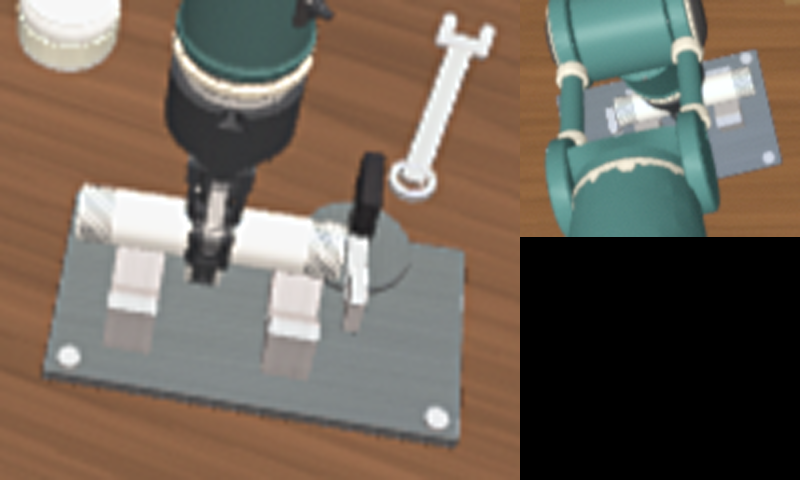

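View pics/wrist11.png

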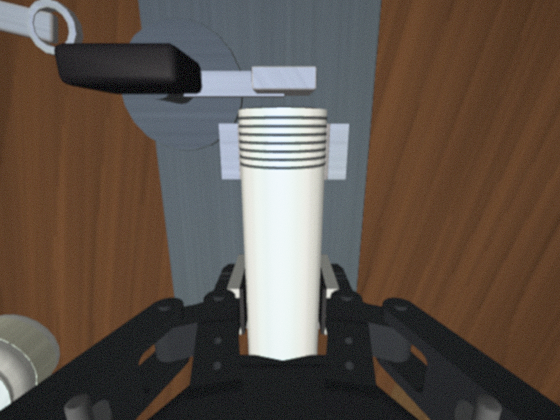

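```bash
python3 - <<'E'
from h import *
c=load("wrist",11)
b=cv2.imread("pics/wrist11.png")[55:195,205:365];cv2.imwrite("pics/c17.png",cv2.resize(b,None,fx=4.5,fy=4.2,interpolation=cv2.INTER_CUBIC))
o=np.array([.5938,.1484]);th=.2227
Q=np.array([[np.cos(th),np.sin(th)],[-np.sin(th),np.cos(th)]])  # to jig-ish axes about TCP
J=lambda uv,z:(Q@(cast(c,uv,z)[0,:2]-o)*1000).round(1)
print("pipe end",J([282.5,108],.1175),"pad edges",J([284,90],.073),J([284,66],.073), "pad lr",J([253,80],.073),J([315,80],.073))
print("block edges",J([219,150],.058),J([348,150],.058),"y",J([230,124],.058),J([230,180],.058))
E
```

```text
pipe end [-1.3 80.1] pad edges [-0.7 90.4] [ -0.7 100.6] pad lr [-15.1  94.7] [13.6 94.7]
block edges [-36.   61.8] [34.2 61.9] y [-29.3  75.4] [-30.9  45.4]
```

View pics/c17.png

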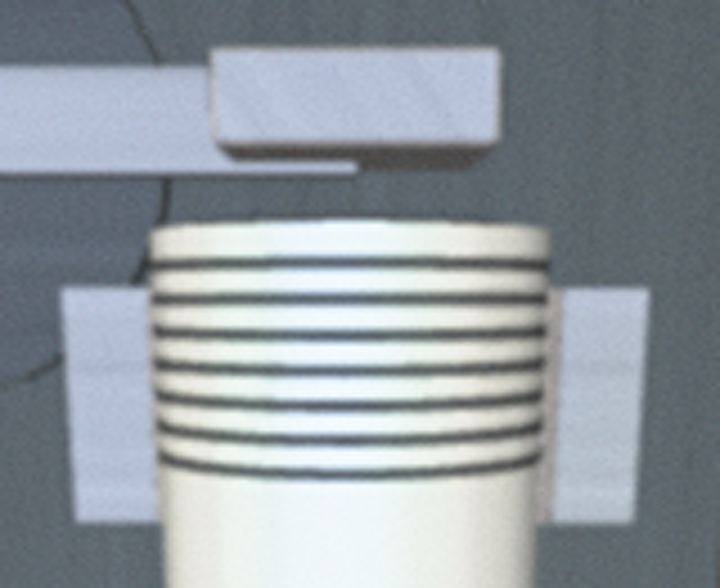

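>>> move_arm(series="0 0 0 0 -0.04 0.05 -1; 0 0 0 0 -0.08 0.1 -1; 0 0 0 0 -0.08 0.15 -1; 0 0 0 0 -0.08 0.2 -1; 0 0 0 0 -0.08 0.25 -1; 0 0 0 0 -0.08 0.3 -1; 0 0 0 0 -0.08 0.35 -1; 0 0 0 0 -0.08 0.35 -1")

```text
time: 22.05
tool_pos: [0.5919, 0.1568, 0.0257]
tcp_rot: [3.122, 0.35, -0.003]
wrist_force: [-0.4, -0.4, -4.9]
width: 0.382
```

```bash
python3 rel.py .5947 .1483 .0184 .222; python3 snap.py 12 wrist scene; python3 - <<'E'
from h import *
b=cv2.imread("pics/wrist12.png")[35:215,185:385];b=cv2.resize(b,(400,480),interpolation=cv2.INTER_CUBIC)
a=cv2.imread("pics/scene12.png")[200:310,315:415];a=cv2.resize(a,(400,480),interpolation=cv2.INTER_CUBIC)
cv2.imwrite("pics/c18.png",np.hstack([a,b]))
E
```

```text
t 22.05 pos [0.5919 0.1568 0.0257] zaxis [-1.9e-03 -4.0e-04 -1.0e+00] yaw 0.2236 F [-0.4 -0.4 -4.9] T [-0.02 -0.02 -0.  ] w 0.382
units shift [0.008 0.089 0.073]
units turn [0.     0.0009 0.0007] q [ 0.22  0.33  1.9  -0.    0.92 -0.01]
```

View pics/c18.png

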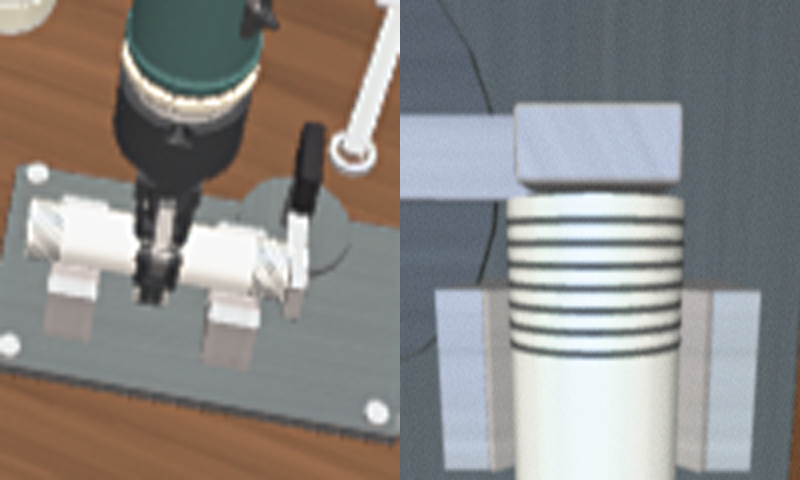

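>>> move_arm(series="0 0 0 0.005 0 0.01 -1; 0 0 0 0.005 0 0.02 -1; 0 0 0 0.005 0 0.03 -1; 0 0 0 0.005 0 0.04 -1; 0 0 0 0.005 0 0.05 -1; 0 0 0 0.005 0 0.055 -1; 0 0 0 0.005 0 0.06 -1; 0 0 0 0.005 0 0.06 -1")

```text
time: 22.95
tool_pos: [0.5932, 0.1571, 0.0208]
tcp_rot: [-3.122, -0.351, 0.0]
wrist_force: [-0.2, -0.7, -4.5]
width: 0.382
```

```bash
python3 rel.py .5919 .1568 .0184 .222
```

```text
t 22.95 pos [0.5932 0.1571 0.0208] zaxis [-2.e-04 -0.e+00 -1.e+00] yaw 0.2237 F [-0.2 -0.7 -4.5] T [-0.01 -0.03 -0.  ] w 0.382
units shift [-0.013  0.     0.024]
units turn [-0.      0.0001  0.0008] q [ 0.22  0.34  1.9   0.    0.91 -0.01]
```

>>> move_arm(series="0 0 0 0 0 0.005 -1; 0 0 0 0 0 0.01 -1; 0 0 0 0 0 0.015 -1; 0 0 0 0 0 0.02 -1; 0 0 0 0 0 0.02 -1; 0 0 0 0 0 0.02 -1; 0 0 0 0 0 0.02 -1; 0 0 0 0 0 0.02 -1")

```text
time: 23.75
tool_pos: [0.593, 0.1571, 0.0192]
tcp_rot: [3.122, 0.351, -0.001]
wrist_force: [-3.6, -1.1, 2.9]
width: 0.381
```

```bash
python3 rel.py .5919 .1568 .0184 .222
```

```text
t 23.75 pos [0.593  0.1571 0.0192] zaxis [-4.e-04 -1.e-04 -1.e+00] yaw 0.2237 F [-3.6 -1.1  2.9] T [-0.24  0.55 -0.04] w 0.381
units shift [-0.012  0.     0.008]
units turn [0.     0.0002 0.0008] q [ 0.22  0.34  1.9  -0.    0.9  -0.01]
```

>>> move_arm(series="0 0 0 -0.003 0 0 -1; 0 0 0 -0.005 0 0 -1; 0 0 0 -0.005 0 0.003 -1; 0 0 0 -0.005 0 0.006 -1; 0 0 0 -0.005 0 0.008 -1; 0 0 0 -0.005 0 0.008 -1; 0 0 0 -0.005 0 0.008 -1; 0 0 0 -0.005 0 0.008 -1")

```text
time: 24.55
tool_pos: [0.5927, 0.157, 0.0188]
tcp_rot: [3.122, 0.351, -0.0]
wrist_force: [-5.7, -1.8, 7.1]
width: 0.382
```

```bash
python3 rel.py .5919 .1568 .0184 .222
```

```text
t 24.55 pos [0.5927 0.157  0.0188] zaxis [-2.e-04 -1.e-04 -1.e+00] yaw 0.2237 F [-5.7 -1.8  7.1] T [-0.26  0.78  0.01] w 0.382
units shift [-0.008  0.     0.004]
units turn [0.     0.0001 0.0008] q [ 0.22  0.34  1.9  -0.    0.9  -0.01]
```

>>> move_arm(series="0 0 0 -0.005 0 0 -1; 0 0 0 -0.01 0 0 -1; 0 0 0 -0.01 0 0.003 -1; 0 0 0 -0.01 0 0.005 -1; 0 0 0 -0.01 0 0.008 -1; 0 0 0 -0.01 0 0.008 -1; 0 0 0 -0.01 0 0.008 -1; 0 0 0 -0.01 0 0.008 -1")

```text
time: 25.35
tool_pos: [0.5924, 0.1569, 0.0184]
tcp_rot: [-3.122, -0.35, -0.002]
wrist_force: [-4.0, -0.6, 8.1]
width: 0.38
```

```bash
python3 rel.py .5919 .1568 .0184 .222
```

```text
t 25.35 pos [0.5924 0.1569 0.0184] zaxis [ 1.1e-03  3.0e-04 -1.0e+00] yaw 0.2235 F [-4.  -0.6  8.1] T [-0.19  0.73 -0.05] w 0.38
units shift [-0.005  0.     0.   ]
units turn [-0.     -0.0005  0.0007] q [ 0.22  0.34  1.9   0.    0.9  -0.01]
```

>>> move_arm(series="0 0 0 -0.004 0 0 -1; 0 0 0 -0.008 0 0 -1; 0 0 0 -0.008 0 0.003 -1; 0 0 0 -0.008 0 0.006 -1; 0 0 0 -0.008 0 0.008 -1; 0 0 0 -0.008 0 0.008 -1; 0 0 0 -0.008 0 0.008 -1; 0 0 0 -0.008 0 0.008 -1")

```text
time: 26.15
tool_pos: [0.5924, 0.1569, 0.0183]
tcp_rot: [-3.122, -0.35, -0.004]
wrist_force: [-4.6, -1.6, 10.7]
width: 0.381
```

```bash
python3 rel.py .5919 .1568 .0184 .222; python3 snap.py 13 wrist scene; python3 - <<'E'
from h import *
b=cv2.imread("pics/wrist13.png")[35:215,185:385];b=cv2.resize(b,(400,480),interpolation=cv2.INTER_CUBIC)
a=cv2.imread("pics/scene13.png")[200:310,315:415];a=cv2.resize(a,(400,480),interpolation=cv2.INTER_CUBIC)
cv2.imwrite("pics/c19.png",np.hstack([a,b]))
E
```

```text
t 26.15 pos [0.5924 0.1569 0.0183] zaxis [ 2.5e-03  7.0e-04 -1.0e+00] yaw 0.2233 F [-4.6 -1.6 10.7] T [-0.15  0.73 -0.12] w 0.381
units shift [-0.005  0.    -0.001]
units turn [-0.0001 -0.0012  0.0006] q [ 0.22  0.34  1.91  0.    0.9  -0.01]
```

View pics/c19.png

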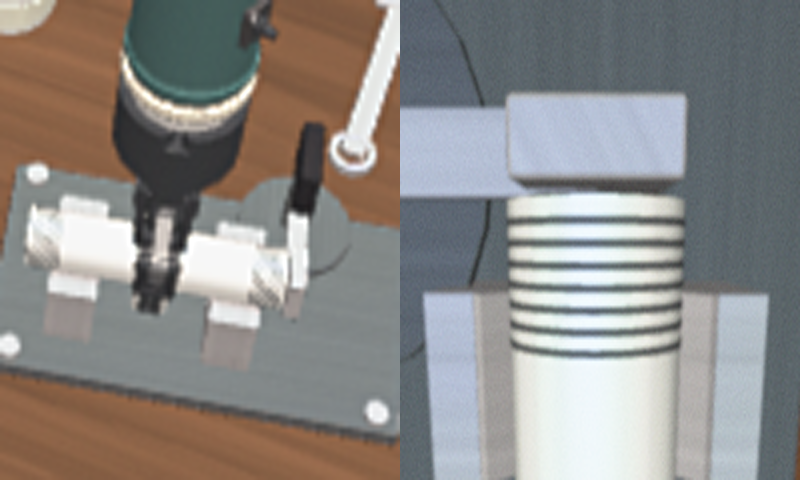

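>>> move_arm(series="0 0 0 -0.003 0 0 -1; 0 0 0 -0.006 0 0 -1; 0 0 0 -0.006 0 0.002 -1; 0 0 0 -0.006 0 0.004 -1; 0 0 0 -0.006 0 0.006 -1; 0 0 0 -0.006 0 0.007 -1; 0 0 0 -0.006 0 0.007 -1; 0 0 0 -0.006 0 0.007 -1")

```text
time: 27.05
tool_pos: [0.5924, 0.1569, 0.0183]
tcp_rot: [-3.122, -0.35, -0.006]
wrist_force: [-4.5, -1.3, 13.0]
width: 0.383
```

```bash
python3 rel.py .5919 .1568 .0184 .222; python3 - <<'E'
from h import *
c=load("wrist",13)
o=np.array([.5924,.1569]);th=.2233
Q=np.array([[np.cos(th),np.sin(th)],[-np.sin(th),np.cos(th)]])
J=lambda uv,z:(Q@(cast(c,uv,z)[0,:2]-o)*1000).round(1)
g=lambda x,y:[185+(x-400)/2-.25,35+y*180/480-.3]
print("pipe end",J(g(596,192),.075),"pad face",J(g(596,178),.073),"pad c x",J(g(507,140),.073),J(g(685,140),.073),"block",J(g(425,293),.058),J(g(768,293),.058))
E
```

```text
t 27.05 pos [0.5924 0.1569 0.0183] zaxis [ 0.0037  0.001  -1.    ] yaw 0.2232 F [-4.5 -1.3 13. ] T [-0.2   0.7  -0.16] w 0.383
units shift [-0.005  0.    -0.001]
units turn [-0.0001 -0.0018  0.0006] q [ 0.22  0.33  1.91  0.    0.9  -0.01]
pipe end [-1.5 80.6] pad face [-1.5 82.3] pad c x [-16.2  86.7] [13.3 86.8] block [-35.5  67.4] [33.  67.4]
```

>>> move_arm(series="0 0 0 -0.002 0 0.002 -1; 0 0 0 -0.004 0 0.004 -1; 0 0 0 -0.004 0 0.006 -1; 0 0 0 -0.004 0 0.006 -1; 0 0 0 -0.004 0 0.006 -1; 0 0 0 -0.004 0 0.006 -1; 0 0 0 -0.004 0 0.006 -1; 0 0 0 -0.004 0 0.006 -1")

```text
time: 27.85
tool_pos: [0.5924, 0.1569, 0.0183]
tcp_rot: [-3.121, -0.35, -0.007]
wrist_force: [-5.8, -2.8, 15.6]
width: 0.38
```

>>> move_arm(series="0 0 0 0 0 0 -1; 0 0 0 0 0 0 -1; 0 0 0 0 0 0 -1; 0 0 0 0 0 0 -1; 0 0 0 0 0 0 -1; 0 0 0 0 0 0 -1; 0 0 0 0 0 0 -1; 0 0 0 0 0 0 -1")

```text
time: 28.65
tool_pos: [0.5924, 0.1569, 0.0182]
tcp_rot: [-3.121, -0.35, -0.007]
wrist_force: [-5.6, -1.2, 14.8]
width: 0.381
```

```bash
python3 rel.py .5919 .1568 .0184 .222; python3 snap.py 14 wrist scene
```

```text
t 28.65 pos [0.5924 0.1569 0.0182] zaxis [ 0.0044  0.0011 -1.    ] yaw 0.2232 F [-5.6 -1.2 14.8] T [-0.17  0.77 -0.18] w 0.381
units shift [-0.005 -0.    -0.002]
units turn [-0.0001 -0.0022  0.0006] q [ 0.22  0.33  1.91  0.    0.9  -0.01]
```

View pics/wrist14.png

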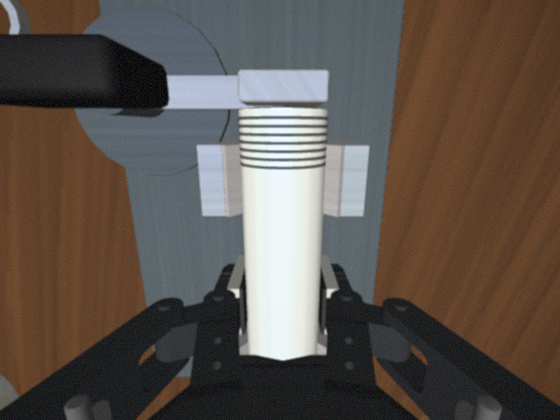

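View pics/scene14.png

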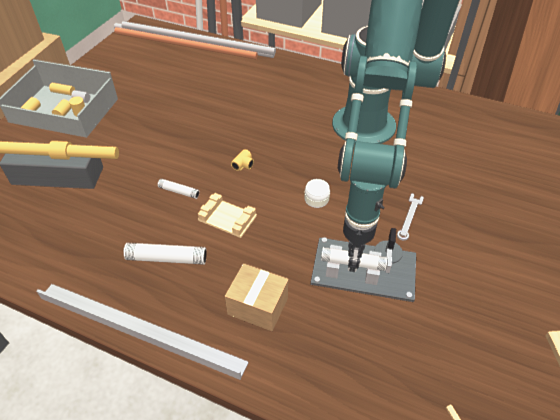

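```bash
python3 -c "
from workcell import bot
print(bot.finish_job())"
```

```text
the job is handed in; nothing more can be done
None
```

I turned the stop onto its mark, laid the middle-sized pipe in the Vs, and handed the job in at about 29 s with the pipe still gripped and pressed down. `bot.finish_job()` gives no verdict, so the figures below are my own measurements.

**Last checks:**
- **Stop:** in the wrist view the arm stands square to the jig plate, so the pointer should be well within 5 degrees of the mark.
- **Seating:** the tool height matches the expected seated height to about 0.2 mm. The pipe is centred in the Vs to within about 0.5 mm and parallel to the grooves.
- **Stop pad:** the pipe end is about 1.7 mm short of the pad. I stopped there on purpose so as not to push the stop round; the limit is 7 mm.
- **Push:** the fingers press down with about 15 N, steady over two calls, with a 60 N grip.
- **Bystanders:** all are in their original places in the last scene picture.

**What failed or disagreed:**
- **Fingertips:** they measured about 20 mm behind the tool point, not 22 mm ahead of it as stated. My first grasp on the stop's grip therefore closed on air above the bar. I measured the offset from the pictures and used it for the rest of the job.
- **Jig plate:** its centre is not under vee_seat, so I located the seat from the V-blocks instead.
- **Sideways force:** about 5.5 N remained across the grooves. This puts an estimated 17 N on the far flank and 9 N on the near one, both inside the 5 to 50 N limit.

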